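Unload and reload a three-station leaf drill jig from a mixed stock crate

ROBOT

A 6-joint arm with a two-finger parallel gripper is mounted at the origin on the work surface. World frame = base frame: x ahead of the robot, y to its left, z up, the work surface at z = 0. Lengths are in m, angles in rad, forces in N, time in s.
With the tool pointing down it reaches from about 0.375 to 0.975 m from the base axis. Payload 3.8 kg.
Tool frame: the origin (TCP) lies at the very end of the fingers, on their centre line; the grasp point (between the pads) lies bot.grasp_offset behind it (bot.grasp_offset is the distance from the TCP to the grasp point, in m); y points along the fingers, x is the direction in which the jaws open and shut, and the axes are right-handed (so a half turn about y gives the same grasp; the last joint's range is limited). The gripper opens to 85 mm and grips with 20 to 120 N. Pads are 22 mm wide; open, the fingers measure 114 mm over their backs; the gripper's body (76 mm by 85 mm) begins 54 mm behind the grasp point. The pads swing forward as they close: fully open they stand 13 mm farther back than shut.
Start: joints at [-1.262, 0.264, 1.604, -0, 1.274, -0.037], TCP at [0.229, -0.635, 0.231] pointing down, gripper open.
Joint ranges: [-2.63, 2.63], [-0.94, 2.18], [0.31, 2.57], [-1.31, 4.45], [0, 2.66], [-2.55, 2.55]. Speed limits (rad/s): [2.57, 2.57, 3.14, 3.14, 3.14, 3.14].

INTERFACE

Orientations are given as a rotation vector (axis times angle).
In Python, from workcell import sensors, read_camera, job, bot gives the robot as it stands.
- The arm moves only by the tool arm_command, never from a script. Its argument "deltas" is a list of rows, each a list of 4 numbers: the shift along the tool's x, y, z in m, then the turn about the tool's y in rad. A call has 1 to 20 rows; each row shifts and turns the commanded pose from where the row before left it, along the tool's axes as they then stand; what a row does not reach is not made up. A row lasts 1/8 s, in which the tool goes at most 62.5 mm and 10.7 degrees, less where a joint would pass 70% of its speed; a pose out of reach is approached as far as the arm can. A call is refused whole if a number of a shift passes 0.0625 or a number of a turn 0.188, either way. A call with a gripper value outside its range is refused whole. "fingers" is the finger opening in m, from 0 to 0.0854, set as the call begins (left out, the last holds). The fingers move at their own pace and stop on an object; "newtons" is the grip in N (left out, the last holds). Time passes only in rows, so rows that do not move let the fingers close. It gives the time, the measured TCP pose, the force and the opening at its end, in the units of the state.
- sensors.read_state(): the state, without advancing time (a new reading comes with each control period).
- read_camera(name): name is "side" or "top" or "wrist"; returns a dict with "color" (420x560x3 uint8, red, green, blue), "vfov" (degrees; the focal length in pixels is half the picture's height over the tangent of half this angle, whatever the lens; pixels are square), "cx", "cy" (the principal point, pixels), "R" (3x3) and "t" (3): a world point X has camera coordinates R X + t; the wrist camera has in their place "T_tool_cam" (4x4, takes a point from camera to tool coordinates, whose origin is the TCP and whose axes are the tool frame's). Camera axes: x right, y down, z forward; pixel columns grow to the right and rows downward; lengths in m; the calibration is good to about 2 mm. A picture is of the moment at which its call begins: read the wrist's pose just before it. There is no depth.
- job.finish_job(): hands the job in, once; it reports no verdict.
The state is a dict: "time": time; "q": joint angles; "joint_vel": joint speeds; "joint_torque": joint torques, N m; "tool_pos": TCP position; "tcp_rot": TCP orientation; "wrist_force": force on the tool from outside, world axes, zero at the start; "torque": the same for the moment, N m; "width": opening from 0.0 (shut) to 1.0 (fully open).
Only numpy, scipy, OpenCV 4.12 (cv2) and the standard library are available. Lean on these libraries where they do the work, as an engineer would, in place of code of your own. Each camera call takes 0.05 s, during which the arm holds its last target.

TASK

Get the drill jig ready for the next run: take the drilled pins that are still lying in it out and lay them in the wooden tray, then find every full-length plain round blank among the scraps in the steel crate and lay each one in a free station of the jig, down in its V rests between the end stops. Fold the hinged leaf down over each loaded blank and press it until the spring catch holds it shut; a station left without a blank keeps its leaf open, the scraps stay in the crate, and the oil bottle, try square and hammer are left where they are.

Things in the scene. Friction and masses are not known exactly. Their poses are not given: they have to be found in the camera images.
- jig: Drill jig, fixed: steel base plate 205 x 240 x 16 mm with three equal stations at y = +80, 0, -80 mm. Origin on the bench; the plate spans x -77 to +128 mm, y +-120 mm. Each pin lies along the jig's x. Leaf hinges (lugs 70 mm high, within 23 mm of the station's middle) at the -x end, nearest the robot; catch posts (x 92 to 119 mm, 77 mm high) at the +x end. Heights are above the bench.
- seat0 (a point): Centre of a seated pin in the station at y = +80 mm; x along the pin, z up. It is at x = 20 mm of the jig, 46 mm high, 30 mm over the plate. Two 90 degree V rests, open above, 16 mm long and 36 mm wide, are centred 34 mm either side of it along x: 52 mm of free length between them for fingers.
- seat1 (a point): The same for the middle station, y = 0. In every station the end stops are plates 30 mm wide, their inner faces 53 mm either side of the seat point along x (a 90 mm pin has 8 mm to spare at each end), their tops 50 mm high.
- seat2 (a point): The same for the station at y = -80 mm.
- leaf0 (a joint): Angle (rad) of the leaf at y = +80 mm: 0 shut and caught, 1.57 upright, up to 2.1 leaning back toward -x of the jig. Aluminium bar 30 mm wide, 8 mm thick; hinge axis parallel to the jig's y, 72 mm to the -x side of the seat point, 62 mm high, at mid thickness; rounded nose 146 mm from it. The hinge is stiff (1 to 2 N at the nose): the leaf stays at any angle where it is left.
- leaf1 (a joint): The same for the middle leaf. Each leaf has a flush drill bush over the pin's middle and a ribbed press pad on its outer face 112 mm from the hinge axis. Shut, the underside is 2 mm above a seated pin and the top 66 mm high. Over the last 0.1 rad the nose pushes a spring catch aside, up to about 12 N at the pad; then the catch snaps over the nose and holds the leaf at 0.
- leaf2 (a joint): The same for the leaf at y = -80 mm.
- crate: Open grey sheet-steel crate, fixed, 298 x 228 x 55 mm outside, walls and floor 4 mm. Origin on the bench under its centre, x along the long side. It may stand left or right of the robot; the jig stands on the other side.
- tray: Open shallow wooden tray for finished pins, fixed, 200 x 130 x 30 mm outside, walls and floor 4 mm; x along the long side. Origin on the bench under its centre.
- blank0: Blank: plain round steel bar 20 mm in diameter, 90 mm long, about 0.22 kg, no hole, lying in the crate at the start. Two or three are present; an absent one reads None. Origin at its centre, x along the bar.
- blank1: Blank: plain round steel bar 20 mm in diameter, 90 mm long, about 0.22 kg, no hole, lying in the crate at the start. Two or three are present; an absent one reads None. Origin at its centre, x along the bar.
- blank2: Blank: plain round steel bar 20 mm in diameter, 90 mm long, about 0.22 kg, no hole, lying in the crate at the start. Two or three are present; an absent one reads None. Origin at its centre, x along the bar.
- drilled0: Drilled pin: the same round bar, 20 mm in diameter and 90 mm long, with a 7 mm dark cross hole at mid length. If present it lies in the V rests of station 0 at the start; two or three are present, an absent one reads None. Origin at its centre, x along the bar.
- drilled1: Drilled pin: the same round bar, 20 mm in diameter and 90 mm long, with a 7 mm dark cross hole at mid length. If present it lies in the V rests of station 1 at the start; two or three are present, an absent one reads None. Origin at its centre, x along the bar.
- drilled2: Drilled pin: the same round bar, 20 mm in diameter and 90 mm long, with a 7 mm dark cross hole at mid length. If present it lies in the V rests of station 2 at the start; two or three are present, an absent one reads None. Origin at its centre, x along the bar.
- square_bar: Scrap in the crate: square steel bar 20 x 20 x 90 mm. Origin at its centre, x along its length.
- slug: Scrap in the crate: short round offcut 20 mm in diameter, only 48 mm long. Origin at its centre, x along its length.
- flat_bar: Scrap in the crate: flat bar 100 x 30 x 10 mm. Origin at its centre, x along its length.
- nut: Scrap in the crate: large hexagon nut, 36 mm across flats, 19 mm high, lying flat. Origin under its middle.
- bolt: Scrap in the crate: bolt 92 mm long, shank 16 mm, hexagon head 24 mm across at its -x end. Origin under its middle, x along its length.
- oil_bottle: Bystander: white oil bottle 56 mm in diameter, 165 mm high to its nozzle, standing. Origin at the centre of its base.
- try_square: Bystander: steel try square lying flat, stock 100 x 20 x 14 mm, blade 150 mm. Origin under the middle of the stock.
- hammer: Bystander: hammer 240 mm long, lying on the bench. Origin under its handle line, x along it.
There are look-alikes about, which are no part of the job. Leave any green or turquoise look-alike of the blank1 alone.

How it is judged:
By the outcome, as a careful person would: the job done as asked, in the order asked, and still so for the second after the job is handed in, with the robot touching nothing.
Of blank0, blank1, blank2 only 2 to 3 are there at a start; the rules pass over those that are not, and their reading is None.
Of drilled0, drilled1, drilled2 only 2 to 3 are there at a start; the rules pass over those that are not, and their reading is None.
At some moment in a run one of blank0, blank1, blank2, drilled0, drilled1, drilled2 may be knocked a few centimetres aside while the robot is not near it.
Once in a run the grip may slacken for a moment while it holds something.
It also fails if it takes over 210 s, if anything falls off the work surface, if the arm or the gripper's body presses on something with over 40 N, if the wrist force passes 120 N, or if a joint passes its speed limit or range.

## Working session

There is one attempt and no reset: what is moved stays moved. The work goes in short steps, Python scripts to look and compute and a tool call to move; the robot and the scene stay as the last step left them, time stands still between calls to the robot, and variables do not carry over. Pictures are saved under pics/ and viewed, and the job is handed in when it is done.

Besides the shell and the picture viewer there is one more tool, called after ">>>" as a command line: name --pt "numbers of a row" for each row, then --argument value for the rest. arm_command: Moves the arm, as the interface text tells. Its arguments: {"type":"object","properties":{"deltas":{"type":"array"},"fingers":{"type":"number"},"newtons":{"type":"number"}},"required":["deltas"]}

```bash
ls; mkdir -p pics
python3 - <<'E'
from workcell import sensors, read_camera, job, bot
import cv2,numpy as np
s=sensors.read_state()
print(s, bot.grasp_offset)
for n in ["side","top","wrist"]:
    c=read_camera(n); cv2.imwrite(f"pics/{n}0.png",c["color"][:,:,::-1])
    print(n,{k:np.round(v,4).tolist() for k,v in c.items() if k!="color"})
E
```

```text
pics
{'time': 0.0, 'q': array([-1.26186904e+00,  2.64734906e-01,  1.60536816e+00, -4.97862656e-06,
        1.27373161e+00, -3.68864247e-02]), 'joint_vel': array([0.00014679, 0.00147249, 0.00095002, 0.00129464, 0.0001505 ,
       0.00023378]), 'joint_torque': array([ 2.23402429e-03, -5.15103328e+01, -3.67314863e+01,  2.11807774e-04,
        1.30324109e-02,  7.81906124e-06]), 'tool_pos': array([ 0.2285802 , -0.63433398,  0.2299775 ]), 'tcp_rot': array([-1.35179865,  0.95208172, -0.94912436]), 'wrist_force': array([ 0.51947771, -0.16308519,  0.71353103]), 'torque': array([ 0.01266915, -0.01472525, -0.03340224]), 'width': 0.9982578856792482} 0.0187
side {'vfov': 49.8979, 'cx': 277.099, 'cy': 200.9347, 'R': [[-0.9886, -0.1501, -0.0082], [-0.067, 0.4893, -0.8695], [0.1345, -0.8591, -0.4938]], 't': [0.4848, 0.1178, 1.03]}
top {'vfov': 50.3324, 'cx': 278.1681, 'cy': 209.2581, 'R': [[0.0178, -0.9997, 0.0182], [-0.992, -0.02, -0.1246], [0.1249, -0.0158, -0.992]], 't': [-0.0732, 0.5209, 1.0244]}
wrist {'vfov': 71.8758, 'cx': 280.8074, 'cy': 216.413, 'T_tool_cam': [[1.0, 0.0001, 0.0007, 0.0003], [-0.0006, -0.3019, 0.9533, -0.1435], [0.0003, -0.9533, -0.3019, 0.0778], [0.0, 0.0, 0.0, 1.0]]}
```

View pics/side0.png

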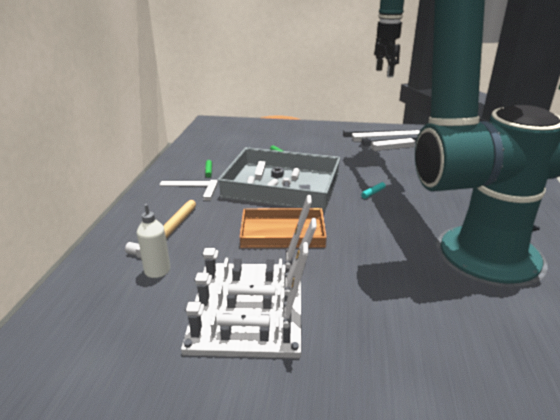

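View pics/top0.png

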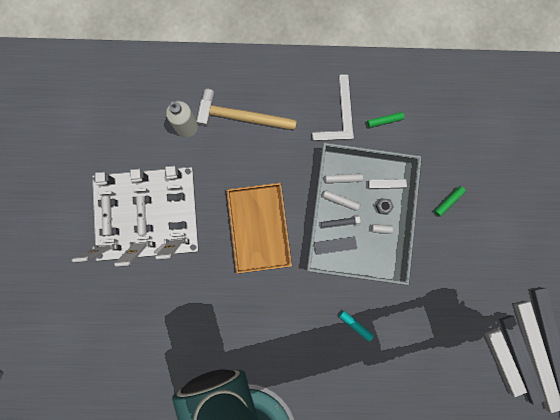

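View pics/wrist0.png

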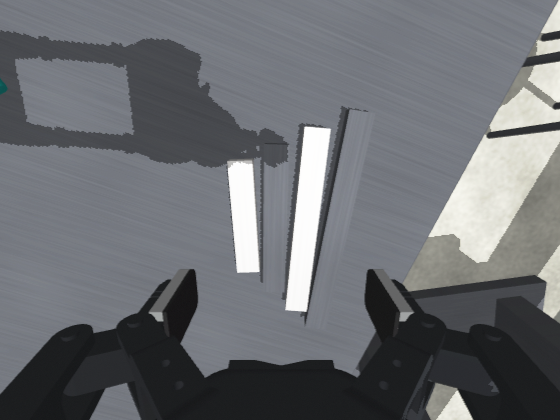

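```bash
cat > H.py <<'E'
from workcell import sensors, read_camera, job, bot
import cv2,numpy as np
from scipy.spatial.transform import Rotation as Ro
def cam(n):
    s=sensors.read_state(); c=read_camera(n)
    f=c["color"].shape[0]/2/np.tan(np.radians(c["vfov"])/2); c["f"]=f
    if n=="wrist":
        T=np.eye(4);T[:3,:3]=Ro.from_rotvec(s["tcp_rot"]).as_matrix();T[:3,3]=s["tool_pos"]
        W=T@np.array(c["T_tool_cam"]); R=W[:3,:3].T; c["R"]=R; c["t"]=-R@W[:3,3]
    c["R"]=np.array(c["R"]);c["t"]=np.array(c["t"])
    return c
def ray(c,u,v):
    d=c["R"].T@np.array([(u-c["cx"])/c["f"],(v-c["cy"])/c["f"],1]); return -c["R"].T@c["t"],d
def onz(c,u,v,z):
    o,d=ray(c,u,v); return o+d*(z-o[2])/d[2]
def proj(c,X):
    p=c["R"]@np.array(X)+c["t"]; return np.array([c["f"]*p[0]/p[2]+c["cx"],c["f"]*p[1]/p[2]+c["cy"]])
def crop(c,x0,y0,x1,y1,k,name):
    im=c["color"][y0:y1,x0:x1,::-1]; cv2.imwrite("pics/"+name,cv2.resize(im,None,fx=k,fy=k,interpolation=cv2.INTER_CUBIC))
def st():
    s=sensors.read_state(); m=Ro.from_rotvec(s["tcp_rot"]).as_matrix()
    print("t",round(s["time"],2),"p",np.round(s["tool_pos"],4),"F",np.round(s["wrist_force"],1),"w",round(s["width"]*.0854,4)); print(np.round(m,3),"q",np.round(s["q"],2)); return s,m
E
python3 - <<'E'
from H import *
c=cam("top"); crop(c,300,135,430,290,4,"crate_top.png"); crop(c,65,155,215,275,5,"jig_top.png")
st()
for u,v in [(281,97)]: pass
# plate corners z=.016
for u,v in [(95,174),(193,168),(197,252),(97,262)]: print(u,v,onz(c,u,v,.016).round(4))
for u,v in [(324,145),(420,157),(408,283),(307,268)]: print("crate",onz(c,u,v,.055).round(4))
for u,v in [(228,190),(281,184),(291,266),(236,272)]: print("tray",onz(c,u,v,.03).round(4))
E
```

```text
t 0.2 p [ 0.2286 -0.6346  0.2304] F [-0.2  0.3 -1.3] w 0.0855
[[ 0.339 -0.     0.941]
 [-0.941  0.001  0.339]
 [-0.001 -1.     0.   ]] q [-1.26  0.26  1.6   0.    1.27 -0.04]
95 174 [0.6011 0.3796 0.016 ]
193 168 [0.621  0.1447 0.016 ]
197 252 [0.4185 0.1269 0.016 ]
97 262 [0.3907 0.3605 0.016 ]
crate [ 0.6747 -0.1686  0.055 ]
crate [ 0.6508 -0.3963  0.055 ]
crate [ 0.3558 -0.3623  0.055 ]
crate [ 0.3857 -0.1312  0.055 ]
tray [0.5664 0.057  0.03  ]
tray [ 0.5836 -0.069   0.03  ]
tray [ 0.3896 -0.0957  0.03  ]
tray [0.3734 0.0322 0.03  ]
```

View pics/crate_top.png

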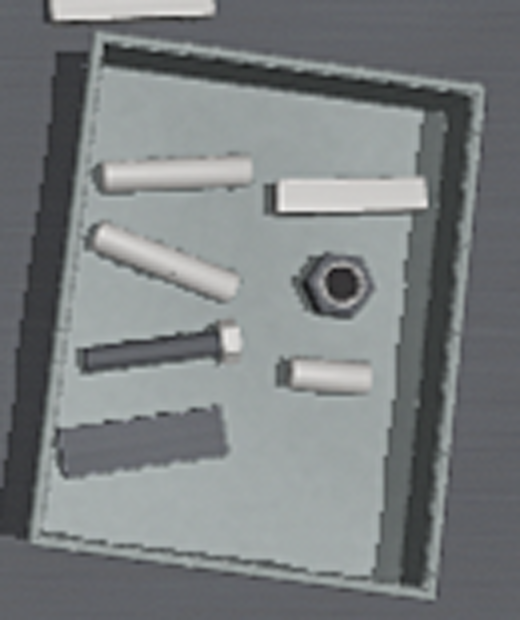

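View pics/jig_top.png

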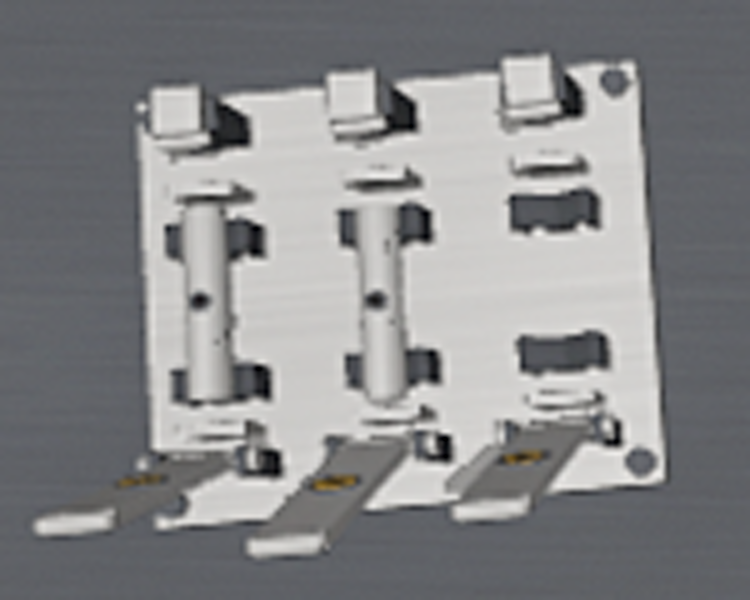

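```bash
cat >> H.py <<'E'
def plan(x,y,z,yaw,step=.05,turn=.17):
    """rows from current pose to target; yaw = heading of tool z axis in world"""
    s=sensors.read_state(); m=Ro.from_rotvec(s["tcp_rot"]).as_matrix(); p=s["tool_pos"]
    y0=np.arctan2(m[1,2],m[0,2]); d=np.array([x,y,z])-p; dy=(yaw-y0+np.pi)%(2*np.pi)-np.pi
    n=max(1,int(np.ceil(np.linalg.norm(d)/step)),int(np.ceil(abs(dy)/turn))); rows=[]
    for i in range(n):
        a=y0+dy*i/n; w=d/n
        zx=np.array([np.cos(a),np.sin(a)]); xx=np.array([np.sin(a),-np.cos(a)])
        rows.append([round(float(w[:2]@xx),4),round(float(-w[2]),4),round(float(w[:2]@zx),4),round(float(-dy/n),3)])
    print(len(rows),rows)
E
python3 -c "
from H import *
plan(.47,-.26,.34,.095)"
```

```text
10 [[-0.0271, -0.011, 0.0354, 0.025], [-0.0279, -0.011, 0.0347, 0.025], [-0.0288, -0.011, 0.034, 0.025], [-0.0296, -0.011, 0.0333, 0.025], [-0.0305, -0.011, 0.0325, 0.025], [-0.0313, -0.011, 0.0317, 0.025], [-0.0321, -0.011, 0.0309, 0.025], [-0.0328, -0.011, 0.0301, 0.025], [-0.0336, -0.011, 0.0293, 0.025], [-0.0343, -0.011, 0.0284, 0.025]]
```

>>> arm_command --pt "-0.027 -0.011 0.035 0.025" --pt "-0.028 -0.011 0.035 0.025" --pt "-0.029 -0.011 0.034 0.025" --pt "-0.03 -0.011 0.033 0.025" --pt "-0.0305 -0.011 0.0325 0.025" --pt "-0.031 -0.011 0.032 0.025" --pt "-0.032 -0.011 0.031 0.025" --pt "-0.033 -0.011 0.03 0.025" --pt "-0.0335 -0.011 0.029 0.025" --pt "-0.034 -0.011 0.028 0.025" --pt "0 0 0 0"

```text
time: 1.58
tool_pos: [0.4706, -0.2585, 0.3424]
tcp_rot: [-1.254, 1.134, -1.137]
wrist_force: [0.1, -1.4, -0.4]
width: 1.003
```

```bash
python3 -c "
from H import *
st()
c=cam('wrist'); crop(c,0,0,560,420,1,'w1.png')
for u,v in [(0,0)]: pass
plan(.49,.24,.36,.095)"
```

```text
t 1.57 p [ 0.4706 -0.2585  0.3424] F [ 0.1 -1.4 -0.4] w 0.0856
[[ 0.1    0.002  0.995]
 [-0.995 -0.     0.1  ]
 [ 0.001 -1.     0.002]] q [-0.55 -0.05  1.75  0.    1.44  0.92]
11 [[-0.045, -0.0017, 0.0063, 0.0], [-0.045, -0.0017, 0.0063, 0.0], [-0.045, -0.0017, 0.0063, 0.0], [-0.045, -0.0017, 0.0063, 0.0], [-0.045, -0.0017, 0.0063, 0.0], [-0.045, -0.0017, 0.0062, 0.0], [-0.045, -0.0017, 0.0062, 0.0], [-0.045, -0.0017, 0.0062, 0.0], [-0.045, -0.0017, 0.0062, 0.0], [-0.045, -0.0017, 0.0062, 0.0], [-0.045, -0.0017, 0.0062, 0.0]]
```

View pics/w1.png

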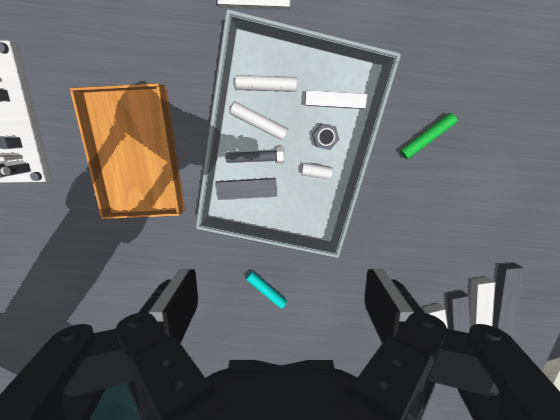

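The crate holds two full-length plain round bars, at (265,83) and (258,119). The rest is scrap: square bar (335,99), slug (316,171), nut (325,136), bolt (254,156) and flat bar (246,188). Next I look at the jig.

>>> arm_command --pt "-0.045 -0.002 0.006 0" --pt "-0.045 -0.002 0.006 0" --pt "-0.045 -0.002 0.006 0" --pt "-0.045 -0.002 0.006 0" --pt "-0.045 -0.002 0.006 0" --pt "-0.045 -0.002 0.006 0" --pt "-0.045 -0.002 0.006 0" --pt "-0.045 -0.002 0.006 0" --pt "-0.045 -0.002 0.006 0" --pt "-0.045 -0.002 0.006 0" --pt "-0.045 -0.002 0.006 0" --pt "0 0 0 0" --fingers 0.05

```text
time: 3.12
tool_pos: [0.4874, 0.2398, 0.3623]
tcp_rot: [-1.255, 1.137, -1.136]
wrist_force: [0.4, -0.0, -0.2]
width: 0.589
```

```bash
python3 -c "
from H import *
st()
c=cam('wrist'); crop(c,0,0,560,420,1,'w2.png')
np.save('w2.npy',c,allow_pickle=True)"
```

```text
t 3.12 p [0.4874 0.2398 0.3623] F [ 0.4 -0.  -0.2] w 0.0503
[[ 0.098 -0.001  0.995]
 [-0.995 -0.     0.098]
 [ 0.    -1.    -0.001]] q [ 0.41 -0.04  1.7   0.    1.48  1.88]
```

View pics/w2.png

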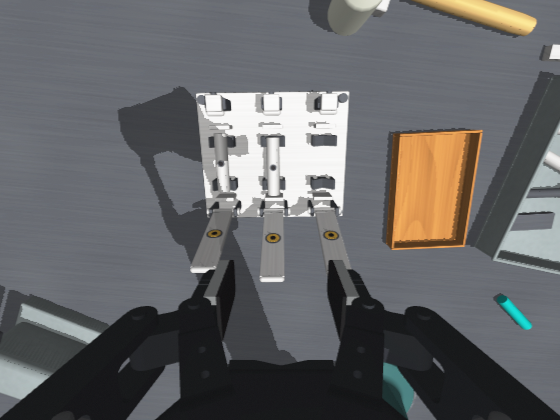

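Run:
```python
from H import *
c=np.load('w2.npy',allow_pickle=True).item(); crop(c,180,80,365,290,3,'w2c.png')
```

```text
(no output)
```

View pics/w2c.png

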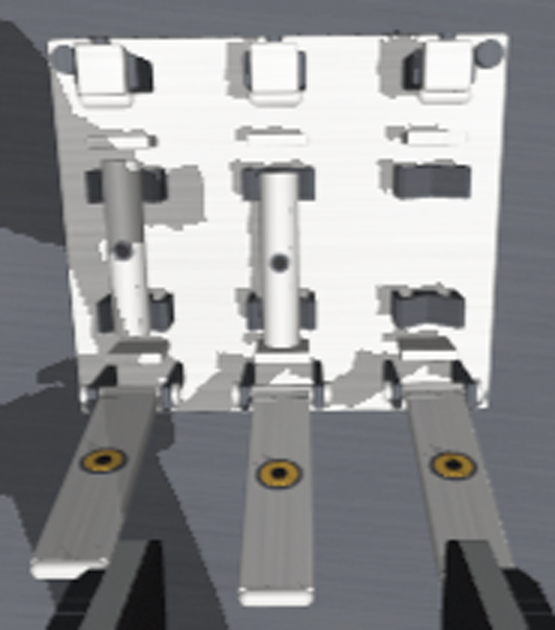

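Run:
```python
from H import *
c=np.load('w2.npy',allow_pickle=True).item()
def P(u,v,z): return onz(c,180+(u+.5)/3-.5,80+(v+.5)/3-.5,z)
cor=[P(48,38,.016),P(508,33,.016),P(490,408,.016),P(82,410,.016)]
for q in cor: print(q.round(4))
A,B,C,D=[q[:2] for q in cor]
e=(A-D)+(B-C); f=(A-B)+(D-C)
print(np.arctan2(e[1],e[0]),np.arctan2(-f[0],f[1]),np.linalg.norm(e)/2,np.linalg.norm(f)/2)
yaw=np.arctan2(-f[0],f[1]); m=(A+B+C+D)/4; ax=np.array([np.cos(yaw),np.sin(yaw)]);ay=np.array([-ax[1],ax[0]])
print("orig",m-.0255*ax)
for k,yy in enumerate([.08,0,-.08]): print("seat",k,m-.0055*ax+yy*ay)
print("pin0 ends",P(121,163,.055),P(130,335,.055),"hole",P(122,249,.056))
print("pin1 ends",P(279,173,.055),P(280,347,.055),"hole",P(279,262,.056))
h=m-.0775*ax
for k,(n1,n2,b) in enumerate([((32,570),(107,570),(103,460)),((240,600),(314,600),(278,474)),((440,570),(513,570),(453,465))]):
    # bush ray with station plane: solve for dist along leaf at 92? estimate bush point in plane y=station
    o,d=ray(c,180+b[0]/3,80+b[1]/3); hp=np.append(m-.0775*ax+[.08,0,-.08][k]*ay,.062)
    # intersect ray with vertical plane through station; 
    n=np.append(ay,0); t=((hp-o)@n)/(d@n) if abs(d@n)>1e-3 else None
    # alternatively circle radius 72 about hinge (bush over pin's middle)
    best=None
    for th in np.linspace(1.2,2.15,400):
        X=hp+np.append(ax*np.cos(th)*.072,np.sin(th)*.072)+np.append(-ax*np.sin(th)*-.004*-1*-1,-.004*np.cos(th))*1
        uv=proj(c,X); e2=np.hypot(*(uv-[180+b[0]/3,80+b[1]/3]))
        if best is None or e2<best[0]: best=(e2,th,X)
    print("leaf",k,best)
```

```text
[0.5993 0.3838 0.016 ]
[0.6253 0.146  0.016 ]
[0.4223 0.122  0.016 ]
[0.3974 0.3618 0.016 ]
0.11317143044750805 0.10604721823243654 0.20370028214811867 0.24014632472555292
orig [0.48572212 0.25069617]
seat 0 [0.49714188 0.33236372]
seat 1 [0.50560977 0.25281314]
seat 2 [0.51407765 0.17326256]
pin0 ends [0.5423457  0.33611816 0.055     ] [0.455059   0.32830055 0.055     ] hole [0.49996756 0.33392191 0.056     ]
pin1 ends [0.54530217 0.25724444 0.055     ] [0.45636737 0.24867992 0.055     ] hole [0.50127081 0.25324255 0.056     ]
leaf 0 (np.float64(0.24906771872432215), np.float64(1.788095238095238), array([0.41399487, 0.32351301, 0.13316917]))
leaf 1 (np.float64(0.2465556155591904), np.float64(1.9047619047619047), array([0.41430357, 0.24309391, 0.13133316]))
leaf 2 (np.float64(0.21174644458175063), np.float64(1.8452380952380951), array([0.42690773, 0.16398362, 0.13238956]))
```

```bash
python3 -c "
from H import *
plan(.501,.2532,.037,.100,.045)"
```

```text
8 [[-0.0017, 0.0407, 0.0019, -0.0], [-0.0017, 0.0407, 0.0019, -0.0], [-0.0017, 0.0407, 0.0019, -0.0], [-0.0017, 0.0407, 0.0019, -0.0], [-0.0017, 0.0407, 0.0019, -0.0], [-0.0017, 0.0407, 0.0019, -0.0], [-0.0017, 0.0407, 0.0019, -0.0], [-0.0017, 0.0407, 0.0019, -0.0]]
```

>>> arm_command --pt "-0.006 0.04 0.007 0" --pt "-0.006 0.045 0.008 0" --pt "-0.0015 0.05 0 0" --pt "0 0.05 0 0" --pt "0 0.05 0 0" --pt "0 0.04 0 0" --pt "0 0.03 0 0" --pt "0 0.02 0 0" --pt "0 0 0 0"

```text
time: 4.3
tool_pos: [0.4995, 0.2506, 0.0362]
tcp_rot: [-1.257, 1.142, -1.139]
wrist_force: [-0.1, -0.1, 0.4]
width: 0.587
```

```bash
python3 -c "
from H import *
st()
c=cam('wrist'); crop(c,0,0,560,420,1,'w3.png')
c=cam('side'); crop(c,170,180,350,370,3,'s3.png')"
```

```text
t 4.3 p [0.4995 0.2506 0.0362] F [-0.1 -0.1  0.4] w 0.0502
[[ 0.094 -0.004  0.996]
 [-0.996 -0.003  0.094]
 [ 0.002 -1.    -0.005]] q [ 0.42  0.25  2.02 -0.    0.88  1.9 ]
```

View pics/w3.png

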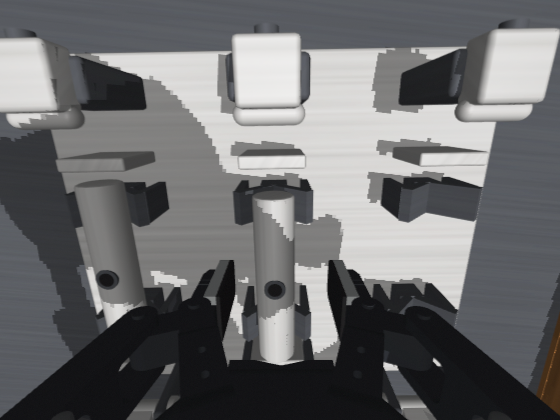

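View pics/s3.png

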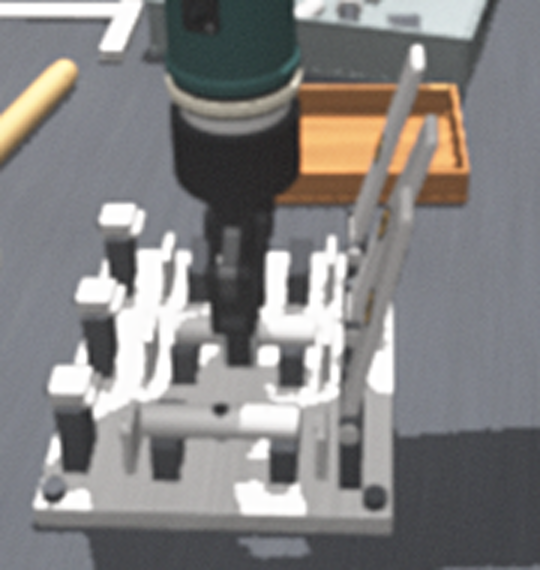

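>>> arm_command --pt "-0.0025 0 0.0015 0" --pt "0 0 0 0" --pt "0 0 0 0" --pt "0 0 0 0" --pt "0 0 0 0" --fingers 0.01 --newtons 60

```text
time: 5.03
tool_pos: [0.504, 0.2543, 0.0403]
tcp_rot: [-1.254, 1.133, -1.14]
wrist_force: [1.7, -9.4, 5.8]
width: 0.203
```

>>> arm_command --pt "0 -0.02 0 0" --pt "0 -0.03 0 0" --pt "0 -0.04 0 0" --pt "0 -0.02 0 0" --pt "0 0 0 0"

```text
time: 5.65
tool_pos: [0.5039, 0.2569, 0.151]
tcp_rot: [-1.248, 1.135, -1.139]
wrist_force: [0.8, -0.4, -2.1]
width: 0.205
```

Run:
```python
from H import *
c=cam('wrist'); crop(c,0,0,560,420,1,'w4.png')
c=cam('top')
st()
P=[onz(c,u,v,.03)[:2] for u,v in [(228,190),(281,184),(291,266),(236,272)]]
A,B,C,D=P; e=(A-D)+(B-C); f=(A-B)+(D-C)
print(np.arctan2(e[1],e[0]),np.arctan2(-f[0],f[1]),np.linalg.norm(e)/2,np.linalg.norm(f)/2,np.mean(P,0))
crop(c,215,175,305,285,5,'tray.png')
```

```text
t 5.75 p [0.5017 0.2559 0.1478] F [-1.  -0.6 -2.7] w 0.0177
[[ 0.096 -0.     0.995]
 [-0.995 -0.     0.096]
 [ 0.    -1.    -0.001]] q [ 0.43  0.12  1.93 -0.    1.09  1.9 ]
0.13212859248713008 0.13047906289995834 0.19523648868072402 0.12805547677159052 [ 0.47824553 -0.01889805]
```

View pics/w4.png

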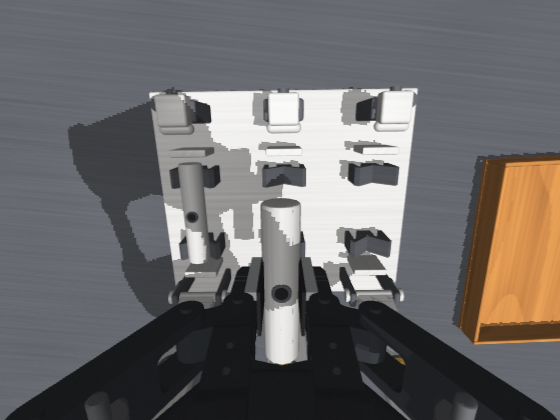

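View pics/tray.png

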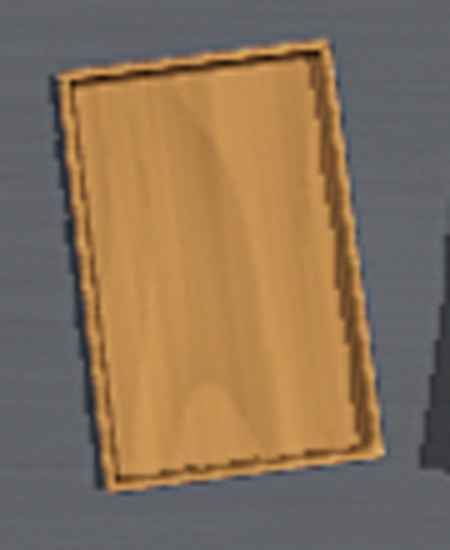

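```bash
python3 -c "
from H import *
plan(.521,.007,.12,.131,.04)"
```

```text
7 [[0.0357, 0.004, -0.0007, -0.005], [0.0357, 0.004, -0.0008, -0.005], [0.0356, 0.004, -0.001, -0.005], [0.0356, 0.004, -0.0012, -0.005], [0.0356, 0.004, -0.0014, -0.005], [0.0356, 0.004, -0.0016, -0.005], [0.0356, 0.004, -0.0017, -0.005]]
```

>>> arm_command --pt "0.02 0 -0.001 -0.005" --pt "0.035 0 -0.001 -0.005" --pt "0.04 0 -0.001 -0.005" --pt "0.04 0 -0.001 -0.005" --pt "0.04 0.01 -0.001 -0.005" --pt "0.04 0.01 -0.002 -0.005" --pt "0.034 0.015 -0.002 -0.005" --pt "0 0.02 0 0" --pt "0 0 0 0"

```text
time: 6.88
tool_pos: [0.5178, 0.0072, 0.0898]
tcp_rot: [-1.273, 1.119, -1.109]
wrist_force: [-0.2, -0.8, -2.0]
width: 0.207
```

```bash
python3 -c "
from H import *
st()
plan(.521,.007,.009,.131,.04)"
```

```text
t 6.88 p [0.5178 0.0072 0.0898] F [-0.2 -0.8 -2. ] w 0.0177
[[ 0.129 -0.008  0.992]
 [-0.992  0.     0.129]
 [-0.001 -1.    -0.007]] q [-0.03  0.11  2.07  0.    0.97  1.41]
3 [[0.0002, 0.0269, 0.0011, -0.0], [0.0002, 0.0269, 0.0011, -0.0], [0.0002, 0.0269, 0.0011, -0.0]]
```

>>> arm_command --pt "0 0.025 0.002 0" --pt "0 0.025 0.001 0" --pt "0 0.018 0 0" --pt "0 0.009 0 0" --pt "0 0 0 0" --pt "0 0 0 0"

```text
time: 7.62
tool_pos: [0.5249, 0.008, 0.0171]
tcp_rot: [-1.267, 1.111, -1.113]
wrist_force: [0.2, -0.5, -2.6]
width: 0.205
```

```bash
python3 -c "
from H import *
st()
c=cam('side'); crop(c,220,180,350,270,4,'s5.png')"
```

```text
t 7.62 p [0.5249 0.008  0.0171] F [ 0.2 -0.5 -2.6] w 0.0175
[[ 0.131  0.002  0.991]
 [-0.991 -0.     0.131]
 [ 0.    -1.     0.002]] q [-0.03  0.22  2.1  -0.    0.82  1.41]
```

View pics/s5.png

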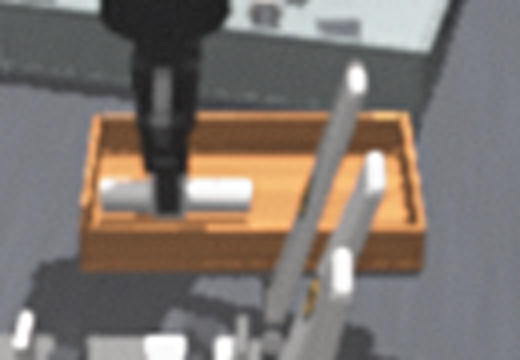

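>>> arm_command --pt "0 0.005 -0.004 0" --pt "0 0.004 0 0" --pt "0 0 0 0" --pt "0 0 0 0"

```text
time: 8.18
tool_pos: [0.5197, 0.0074, 0.0083]
tcp_rot: [-1.269, 1.113, -1.112]
wrist_force: [-5.0, -0.7, 6.9]
width: 0.204
```

```bash
python3 -c "
from H import *
st()"
```

```text
t 8.18 p [0.5197 0.0074 0.0083] F [-5.  -0.7  6.9] w 0.0174
[[ 0.13  -0.001  0.991]
 [-0.991 -0.     0.13 ]
 [-0.    -1.    -0.001]] q [-0.03  0.22  2.12 -0.    0.8   1.41]
```

>>> arm_command --pt "0 0 0 0" --pt "0 0 0 0" --pt "0 0 0 0" --pt "0 -0.02 0 0" --pt "0 -0.04 0 0" --pt "0 -0.05 0 0" --pt "0 -0.04 0 0" --pt "0 0 0 0" --fingers 0.04

```text
time: 9.18
tool_pos: [0.5234, 0.0074, 0.1616]
tcp_rot: [-1.263, 1.106, -1.117]
wrist_force: [0.6, 0.8, -0.7]
width: 0.467
```

```bash
python3 -c "
from H import *
st()
c=cam('side'); crop(c,170,180,350,370,3,'s6.png')
c=cam('top'); crop(c,80,140,430,290,2,'t6.png')
plan(.4975,.3325,.12,.098,.05)"
```

```text
t 9.18 p [0.5234 0.0074 0.1616] F [ 0.6  0.8 -0.7] w 0.0398
[[ 0.13   0.009  0.991]
 [-0.991 -0.     0.13 ]
 [ 0.001 -1.     0.009]] q [-0.03  0.03  2.01  0.    1.1   1.41]
7 [[-0.0465, 0.0053, 0.0029, 0.005], [-0.0465, 0.0053, 0.0026, 0.005], [-0.0465, 0.0053, 0.0024, 0.005], [-0.0465, 0.0053, 0.0022, 0.005], [-0.0465, 0.0053, 0.002, 0.005], [-0.0465, 0.0053, 0.0018, 0.005], [-0.0465, 0.0053, 0.0015, 0.005]]
```

View pics/s6.png

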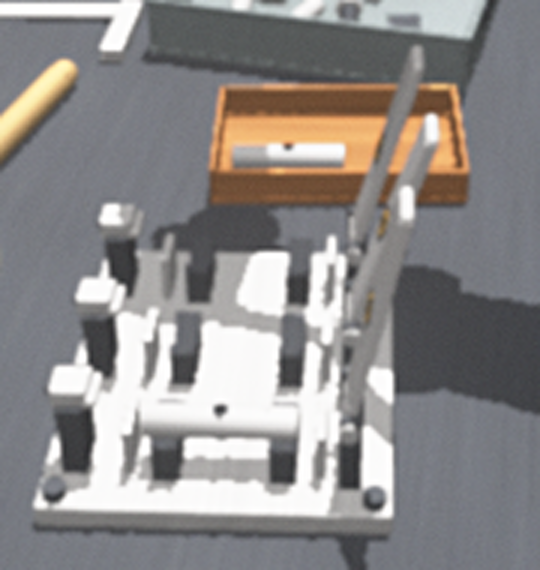

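View pics/t6.png

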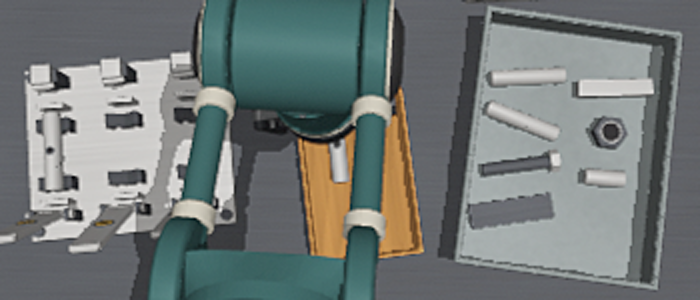

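Pin 1 lies in the tray, and the station 0 pin is still in place at side-crop (220,418). Fetching that one now.

>>> arm_command --pt "-0.03 0 0.002 0.005" --pt "-0.0465 0 0.003 0.005" --pt "-0.05 0 0.003 0.005" --pt "-0.05 0.005 0.002 0.005" --pt "-0.05 0.005 0.002 0.005" --pt "-0.05 0.005 0.002 0.005" --pt "-0.05 0.005 0.001 0.005" --pt "0 0.015 0 0" --pt "0 0 0 0" --pt "0 0 0 0" --fingers 0.05

```text
time: 10.52
tool_pos: [0.4971, 0.332, 0.1211]
tcp_rot: [-1.255, 1.14, -1.139]
wrist_force: [-0.9, -0.6, 0.5]
width: 0.586
```

```bash
python3 -c "
from H import *
st()
c=cam('wrist'); crop(c,0,0,560,420,1,'w7.png')
for z in (.056,): print()
plan(.4985,.3325,.038,.098,.03)"
```

```text
t 10.53 p [0.4971 0.332  0.1211] F [-0.9 -0.6  0.5] w 0.05
[[ 0.095 -0.002  0.996]
 [-0.996 -0.001  0.095]
 [ 0.001 -1.    -0.002]] q [ 0.55  0.21  1.88 -0.    1.05  2.02]

3 [[-0.0001, 0.028, 0.0003, -0.001], [-0.0001, 0.028, 0.0003, -0.001], [-0.0001, 0.028, 0.0003, -0.001]]
```

View pics/w7.png

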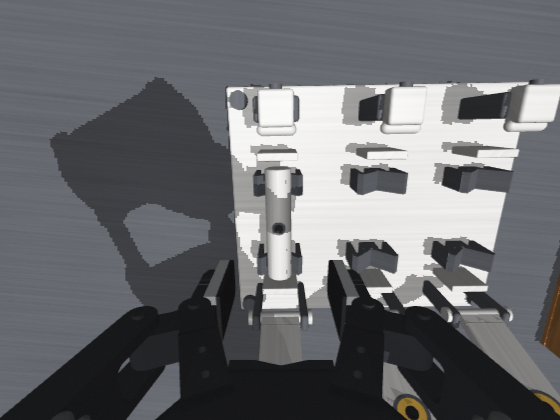

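>>> arm_command --pt "0 0.03 0.001 0" --pt "0 0.03 0 0" --pt "0 0.016 0 0" --pt "0 0.007 0 0" --pt "0 0 0 0" --pt "0 0 0 0"

```text
time: 11.32
tool_pos: [0.4996, 0.3342, 0.0405]
tcp_rot: [-1.251, 1.137, -1.139]
wrist_force: [-0.3, 0.5, -0.5]
width: 0.584
```

```bash
python3 -c "
from H import *
st()
c=cam('wrist'); crop(c,0,0,560,420,1,'w8.png')"
```

```text
t 11.32 p [0.4996 0.3342 0.0405] F [-0.3  0.5 -0.5] w 0.0499
[[ 0.096  0.002  0.995]
 [-0.995  0.001  0.096]
 [-0.001 -1.     0.002]] q [ 0.55  0.31  1.93 -0.    0.9   2.02]
```

View pics/w8.png

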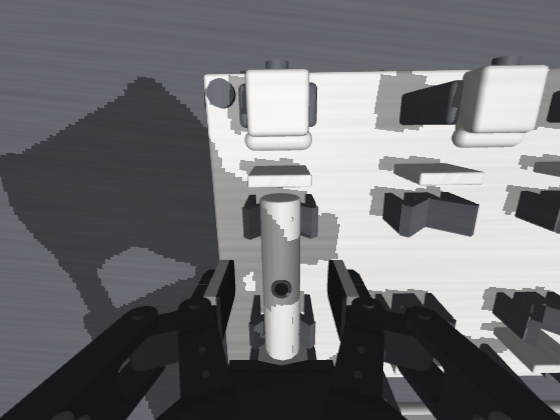

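Pin 0 is centred between the pads, with its hole at (281,289). Closing and lifting.

>>> arm_command --pt "0 0.003 0 0" --pt "0 0 0 0" --pt "0 0 0 0" --pt "0 0 0 0" --pt "0 0 0 0" --pt "0 -0.02 0 0" --pt "0 -0.03 0 0" --pt "0 -0.04 0 0" --pt "0 -0.02 0 0" --pt "0 0 0 0" --fingers 0.01

```text
time: 12.62
tool_pos: [0.4999, 0.3343, 0.1485]
tcp_rot: [-1.249, 1.137, -1.139]
wrist_force: [0.0, -0.2, -2.6]
width: 0.211
```

```bash
python3 -c "
from H import *
st()
plan(.435,-.043,.13,.131,.045)"
```

```text
t 12.62 p [0.4999 0.3343 0.1485] F [ 0.  -0.2 -2.6] w 0.0181
[[ 0.096  0.004  0.995]
 [-0.995  0.002  0.096]
 [-0.002 -1.     0.004]] q [ 0.55  0.19  1.85 -0.    1.09  2.02]
9 [[0.041, 0.0021, -0.0112, -0.004], [0.041, 0.0021, -0.0113, -0.004], [0.0409, 0.0021, -0.0115, -0.004], [0.0409, 0.0021, -0.0117, -0.004], [0.0409, 0.0021, -0.0118, -0.004], [0.0408, 0.0021, -0.012, -0.004], [0.0408, 0.0021, -0.0121, -0.004], [0.0407, 0.0021, -0.0123, -0.004], [0.0407, 0.0021, -0.0125, -0.004]]
```

>>> arm_command --pt "0.03 0 0.01 -0.004" --pt "0.045 0 0.005 -0.004" --pt "0.05 0 0 -0.004" --pt "0.05 0 0 -0.004" --pt "0.05 0 0 -0.004" --pt "0.05 0 0 -0.004" --pt "0.05 0 -0.02 -0.004" --pt "0.04 0 -0.05 -0.004" --pt "0.003 0.02 -0.05 0" --pt "0 0.03 0 0" --pt "0 0 0 0" --pt "0 0 0 0"

```text
time: 14.12
tool_pos: [0.4364, -0.0444, 0.0963]
tcp_rot: [-1.267, 1.115, -1.114]
wrist_force: [-0.4, 0.1, -2.1]
width: 0.204
```

```bash
python3 -c "
from H import *
st()
plan(.435,-.043,.009,.131,.025)"
```

```text
t 14.12 p [ 0.4364 -0.0444  0.0963] F [-0.4  0.1 -2.1] w 0.0174
[[ 0.128 -0.     0.992]
 [-0.992  0.     0.128]
 [-0.    -1.    -0.   ]] q [-0.16 -0.06  2.22  0.    0.98  1.28]
4 [[-0.0004, 0.0218, -0.0003, -0.001], [-0.0004, 0.0218, -0.0003, -0.001], [-0.0004, 0.0218, -0.0003, -0.001], [-0.0004, 0.0218, -0.0003, -0.001]]
```

>>> arm_command --pt "0 0.03 -0.001 0" --pt "0 0.03 0 0" --pt "0 0.018 0 0" --pt "0 0.008 0 0" --pt "0 0 0 0" --pt "0 0 0 0"

```text
time: 14.88
tool_pos: [0.4364, -0.0447, 0.0114]
tcp_rot: [-1.266, 1.113, -1.116]
wrist_force: [0.2, -1.3, -1.6]
width: 0.211
```

```bash
python3 -c "
from H import *
st()
c=cam('wrist'); crop(c,0,0,560,420,1,'w9.png')"
```

```text
t 14.88 p [ 0.4364 -0.0447  0.0114] F [ 0.2 -1.3 -1.6] w 0.0181
[[ 0.128  0.002  0.992]
 [-0.992 -0.     0.128]
 [ 0.001 -1.     0.002]] q [-0.16  0.08  2.28  0.    0.78  1.28]
```

View pics/w9.png

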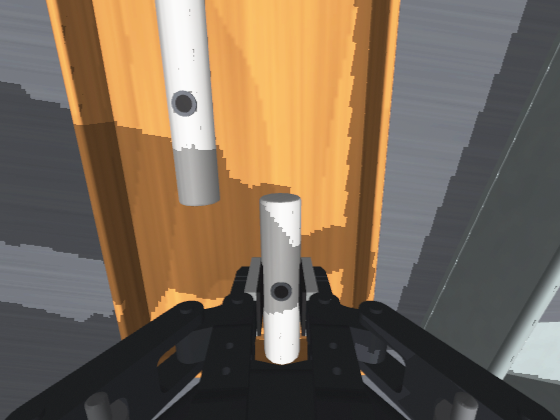

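Both pins are clear of each other and inside the tray walls. Lowering a touch and releasing.

>>> arm_command --pt "0 0.003 0 0" --pt "0 0 0 0" --pt "0 0 0 0"

```text
time: 15.3
tool_pos: [0.435, -0.0446, 0.0073]
tcp_rot: [-1.267, 1.115, -1.115]
wrist_force: [-0.2, -0.4, -3.2]
width: 0.209
```

>>> arm_command --pt "0 0 0 0" --pt "0 0 0 0" --pt "0 0 0 0" --pt "0 -0.02 0 0" --pt "0 -0.04 0 0" --pt "0 -0.05 0 0" --pt "0 -0.04 0 0" --pt "0 0 0 0" --fingers 0.04

```text
time: 16.3
tool_pos: [0.4383, -0.0451, 0.1615]
tcp_rot: [-1.262, 1.108, -1.12]
wrist_force: [-0.2, -0.7, -1.1]
width: 0.47
```

Run:
```python
from H import *
st()
c=cam('side'); crop(c,170,180,350,370,3,'s10.png')
c=cam('top'); crop(c,80,140,430,290,2,'t10.png')
g=cv2.cvtColor(c['color'],cv2.COLOR_RGB2GRAY)
m=np.zeros_like(g); m[170:215,322:366]=1
b=((g>195)&(m>0)).astype(np.uint8)
n,l,s,ce=cv2.connectedComponentsWithStats(b)
for i in range(1,n):
    if s[i,4]<60: continue
    ys,xs=np.where(l==i); pts=np.c_[xs,ys].astype(float); r=cv2.minAreaRect(pts.astype(np.float32)); print(r,s[i,4])
    bx=cv2.boxPoints(r)
    W=np.array([onz(c,u,v,.02)[:2] for u,v in pts]); mu=W.mean(0); U,S,V=np.linalg.svd(W-mu); d=V[0]*np.sign(V[0][1]); pr=(W-mu)@d
    print("world c",mu,"mid",mu+d*(pr.max()+pr.min())/2,"len",np.ptp(pr),"dir",d,np.arctan2(d[1],d[0]))
```

```text
t 16.3 p [ 0.4383 -0.0451  0.1615] F [-0.2 -0.7 -1.1] w 0.0402
[[ 0.127  0.009  0.992]
 [-0.992 -0.001  0.127]
 [ 0.002 -1.     0.008]] q [-0.16 -0.14  2.16  0.    1.11  1.28]
((343.9940490722656, 177.32778930664062), (2.5157463550567627, 34.08319091796875), 88.02507019042969) 88
world c [ 0.60524116 -0.22342068] mid [ 0.60514606 -0.22174215] len 0.08304171235093202 dir [-0.05656528  0.9983989 ] 1.6273918137257128
((341.272216796875, 199.55325317382812), (35.84487533569336, 2.6652488708496094), 22.380136489868164) 97
world c [ 0.55051731 -0.21525075] mid [ 0.55057891 -0.21509405] len 0.0860714817394541 dir [0.36581426 0.93068788] 1.196288777629117
```

View pics/s10.png

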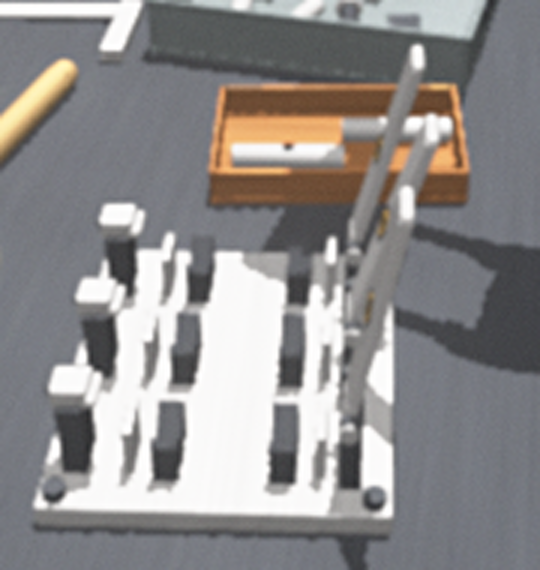

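View pics/t10.png

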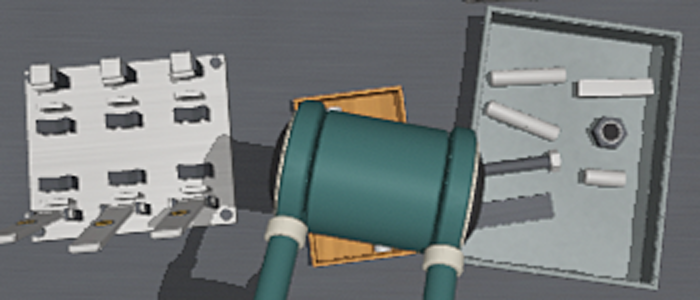

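Run:
```python
from H import *
plan(.60,-.222,.16,1.627,.05,.15)
```

```text
10 [[0.0197, -0.0003, 0.0141, -0.15], [0.0216, -0.0003, 0.011, -0.15], [0.023, -0.0003, 0.0076, -0.15], [0.0239, -0.0003, 0.0041, -0.15], [0.0242, -0.0003, 0.0005, -0.15], [0.024, -0.0003, -0.0031, -0.15], [0.0233, -0.0003, -0.0067, -0.15], [0.022, -0.0003, -0.0101, -0.15], [0.0203, -0.0003, -0.0132, -0.15], [0.0181, -0.0003, -0.0161, -0.15]]
```

>>> arm_command --pt "0.02 -0.01 0.014 -0.15" --pt "0.022 -0.01 0.011 -0.15" --pt "0.023 0 0.008 -0.15" --pt "0.024 0 0.004 -0.15" --pt "0.024 0 0 -0.15" --pt "0.024 0 -0.003 -0.15" --pt "0.023 0 -0.007 -0.15" --pt "0.022 0 -0.01 -0.15" --pt "0.02 0.005 -0.013 -0.15" --pt "0.018 0.005 -0.016 -0.15" --pt "0 0 0 0" --pt "0 0 0 0"

```text
time: 17.9
tool_pos: [0.5978, -0.2217, 0.1653]
tcp_rot: [-1.569, -0.04, 0.046]
wrist_force: [0.1, 0.5, -0.7]
width: 0.471
```

Run:
```python
from H import *
st()
c=cam('wrist'); crop(c,0,0,560,420,1,'w11.png'); np.save('w11.npy',c,allow_pickle=True)
```

```text
t 17.9 p [ 0.5978 -0.2217  0.1653] F [ 0.1  0.5 -0.7] w 0.0402
[[ 0.998 -0.003 -0.055]
 [ 0.055  0.002  0.998]
 [-0.003 -1.     0.002]] q [-0.39  0.24  1.75  0.    1.15 -0.45]
```

View pics/w11.png

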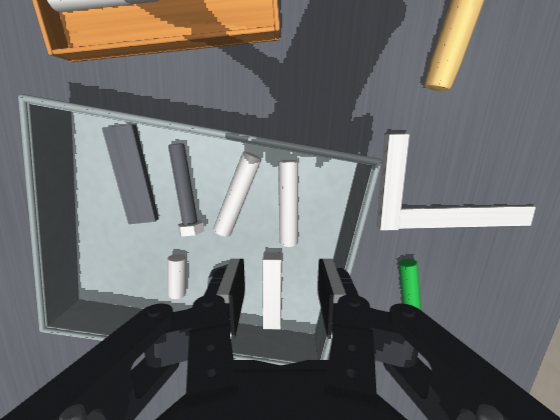

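Run:
```python
from H import *
c=np.load('w11.npy',allow_pickle=True).item(); crop(c,160,140,400,330,3,'w11c.png')
for n,a,b in [("A",(288.5,161),(290,246)),("B",(252,155),(223,236))]:
    P=onz(c,*a,.018); Q=onz(c,*b,.016); d=(P-Q)[:2]; print(n,P.round(4),Q.round(4),((P+Q)/2).round(4),np.linalg.norm(d),np.arctan2(d[1],d[0]))
```

```text
A [ 0.6032 -0.1785  0.018 ] [ 0.6107 -0.2705  0.016 ] [ 0.607  -0.2245  0.017 ] 0.09233577075314767 1.6522580606068127
B [ 0.5669 -0.1746  0.018 ] [ 0.5375 -0.2629  0.016 ] [ 0.5522 -0.2188  0.017 ] 0.09303353642509901 1.2492043106393234
```

View pics/w11c.png

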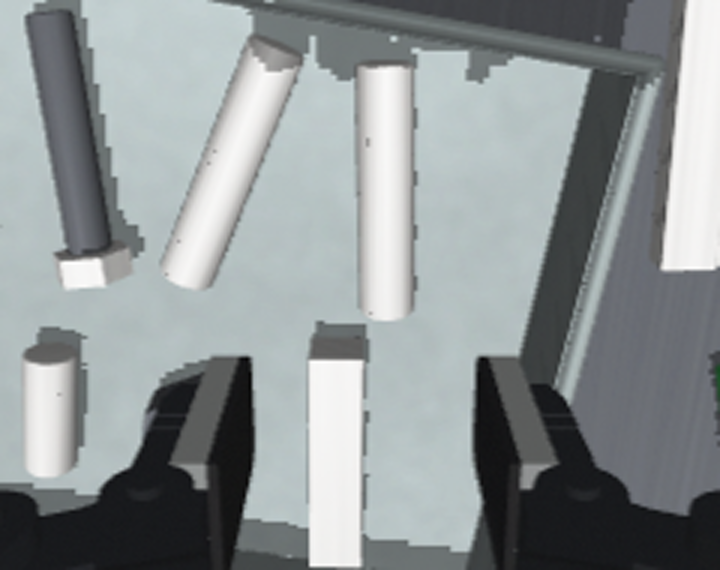

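Confirmed: A at crop (385,190) and B at crop (232,165) are smooth round bars of about 90 mm. The box-faced bar at (337,450) is the square scrap, the short one at (48,410) the slug, and the headed one at (80,140) the bolt. Descending on A.

>>> arm_command --pt "0.009 0.03 -0.002 -0.015" --pt "0 0.035 0 0" --pt "0 0.035 0 0" --pt "0 0.025 0 0" --pt "0 0.01 0 0" --pt "0 0 0 0" --pt "0 0 0 0"

```text
time: 18.82
tool_pos: [0.6094, -0.2243, 0.0339]
tcp_rot: [-1.571, -0.058, 0.055]
wrist_force: [-0.4, -0.0, 0.7]
width: 0.465
```

Run:
```python
from H import *
st()
c=cam('wrist'); crop(c,0,0,560,420,1,'w12.png')
plan(.6065,-.2235,.008,1.64)
```

```text
t 18.82 p [ 0.6094 -0.2243  0.0339] F [-0.4 -0.   0.7] w 0.0397
[[ 0.997  0.002 -0.072]
 [ 0.072 -0.001  0.997]
 [ 0.002 -1.    -0.001]] q [-0.39  0.4   1.82  0.    0.92 -0.46]
1 [[-0.003, 0.026, 0.0011, 0.003]]
```

View pics/w12.png

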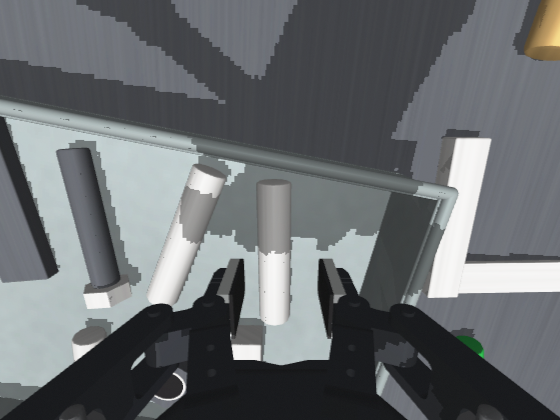

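>>> arm_command --pt "-0.003 0.01 0.001 0" --pt "0 0.01 0 0" --pt "0 0.005 0 0" --pt "0 0 0 0" --pt "0 0 0 0"

```text
time: 19.5
tool_pos: [0.6054, -0.2232, 0.0073]
tcp_rot: [-1.57, -0.057, 0.056]
wrist_force: [-0.6, -0.1, 0.4]
width: 0.468
```

>>> arm_command --pt "0 0 0 0" --pt "0 0 0 0" --pt "0 0 0 0" --pt "0 0 0 0" --pt "0 0 0 0" --fingers 0.01

```text
time: 20.12
tool_pos: [0.6059, -0.2233, 0.0079]
tcp_rot: [-1.571, -0.058, 0.056]
wrist_force: [0.0, -0.2, 5.1]
width: 0.204
```

Run:
```python
from H import *
st()
c=cam('wrist'); crop(c,0,0,560,420,1,'w13.png')
```

```text
t 20.12 p [ 0.6059 -0.2233  0.0079] F [ 0.  -0.2  5.1] w 0.0175
[[ 0.997  0.001 -0.072]
 [ 0.072 -0.     0.997]
 [ 0.001 -1.    -0.001]] q [-0.39  0.42  1.84  0.    0.88 -0.46]
```

View pics/w13.png

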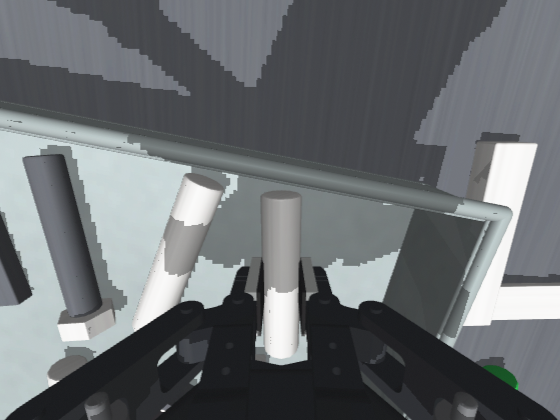

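>>> arm_command --pt "0 -0.02 0 0" --pt "0 -0.04 0 0" --pt "0 -0.05 0 0" --pt "0 -0.04 0 0" --pt "0 -0.01 0 0" --pt "0 0 0 0"

```text
time: 20.92
tool_pos: [0.6049, -0.2231, 0.1671]
tcp_rot: [-1.57, -0.056, 0.057]
wrist_force: [0.7, -0.7, -2.5]
width: 0.208
```

Run:
```python
from H import *
st()
plan(.505,.252,.16,.1,.045)
```

```text
t 20.93 p [ 0.6049 -0.2231  0.1671] F [ 0.7 -0.7 -2.5] w 0.0177
[[ 0.997 -0.    -0.072]
 [ 0.072 -0.     0.997]
 [-0.    -1.     0.   ]] q [-0.39  0.25  1.74 -0.    1.15 -0.46]
11 [[-0.0059, 0.0006, 0.0437, 0.14], [-0.012, 0.0006, 0.0425, 0.14], [-0.0178, 0.0006, 0.0404, 0.14], [-0.0233, 0.0006, 0.0375, 0.14], [-0.0283, 0.0006, 0.0339, 0.14], [-0.0328, 0.0006, 0.0296, 0.14], [-0.0366, 0.0006, 0.0247, 0.14], [-0.0397, 0.0006, 0.0193, 0.14], [-0.042, 0.0006, 0.0136, 0.14], [-0.0435, 0.0006, 0.0076, 0.14], [-0.0441, 0.0006, 0.0015, 0.14]]
```

>>> arm_command --pt "-0.006 0 0.044 0.14" --pt "-0.012 0 0.0425 0.14" --pt "-0.018 0 0.04 0.14" --pt "-0.023 0 0.0375 0.14" --pt "-0.028 0 0.034 0.14" --pt "-0.033 0 0.03 0.14" --pt "-0.037 0 0.025 0.14" --pt "-0.04 0 0.019 0.14" --pt "-0.042 0 0.014 0.14" --pt "-0.0435 0 0.008 0.14" --pt "-0.044 0 0.0015 0.14" --pt "0 0 0 0" --pt "0 0 0 0"

```text
time: 22.55
tool_pos: [0.5037, 0.2522, 0.1648]
tcp_rot: [-1.261, 1.134, -1.131]
wrist_force: [0.0, 0.8, -2.2]
width: 0.206
```

Run:
```python
from H import *
st()
c=cam('wrist'); crop(c,0,0,560,420,1,'w14.png')
plan(.505,.253,.07,.1,.045)
```

```text
t 22.55 p [0.5037 0.2522 0.1648] F [ 0.   0.8 -2.2] w 0.0176
[[ 0.104 -0.004  0.995]
 [-0.995 -0.002  0.104]
 [ 0.002 -1.    -0.004]] q [ 0.42  0.11  1.91 -0.    1.12  1.89]
3 [[-0.0003, 0.0318, 0.0003, 0.001], [-0.0003, 0.0318, 0.0003, 0.001], [-0.0003, 0.0318, 0.0003, 0.001]]
```

View pics/w14.png

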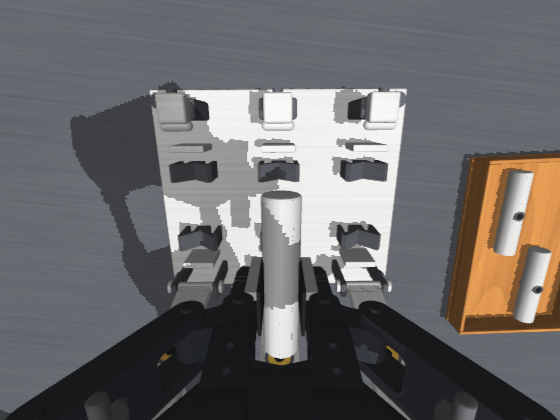

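>>> arm_command --pt "-0.001 0.03 -0.001 0.005" --pt "0 0.03 0 0" --pt "0 0.025 0 0" --pt "0 0.015 0 0" --pt "0 0 0 0" --pt "0 0 0 0"

```text
time: 23.35
tool_pos: [0.5052, 0.2539, 0.0682]
tcp_rot: [-1.252, 1.136, -1.137]
wrist_force: [-0.2, 0.5, -1.3]
width: 0.208
```

Run:
```python
from H import *
st()
c=cam('wrist'); crop(c,0,0,560,420,1,'w15.png')
c=cam('side'); crop(c,170,210,350,370,4,'s15.png')
```

```text
t 23.35 p [0.5052 0.2539 0.0682] F [-0.2  0.5 -1.3] w 0.0177
[[ 0.097  0.001  0.995]
 [-0.995  0.001  0.097]
 [-0.    -1.     0.002]] q [ 0.42  0.21  1.99 -0.    0.94  1.9 ]
```

View pics/w15.png

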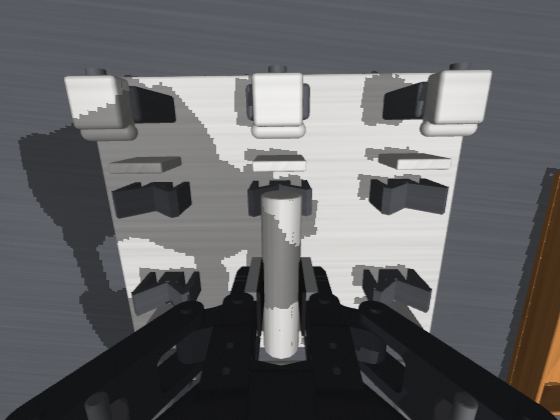

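View pics/s15.png

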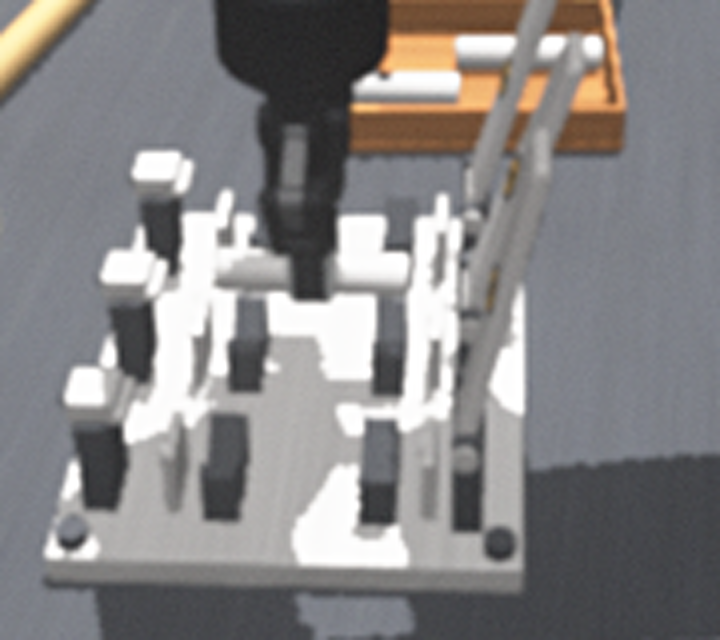

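>>> arm_command --pt "0 0.012 -0.003 0" --pt "0 0.01 0 0" --pt "0 0.005 0 0" --pt "0 0 0 0" --pt "0 0 0 0"

```text
time: 24.08
tool_pos: [0.5005, 0.2537, 0.0401]
tcp_rot: [-1.255, 1.138, -1.136]
wrist_force: [-3.4, 1.5, 1.3]
width: 0.209
```

Run:
```python
from H import *
st()
c=cam('wrist'); crop(c,0,0,560,420,1,'w16.png')
```

```text
t 24.07 p [0.5005 0.2537 0.0401] F [-3.4  1.5  1.3] w 0.0178
[[ 0.098 -0.001  0.995]
 [-0.995 -0.     0.098]
 [ 0.    -1.    -0.001]] q [0.42 0.25 2.01 0.   0.88 1.9 ]
```

View pics/w16.png

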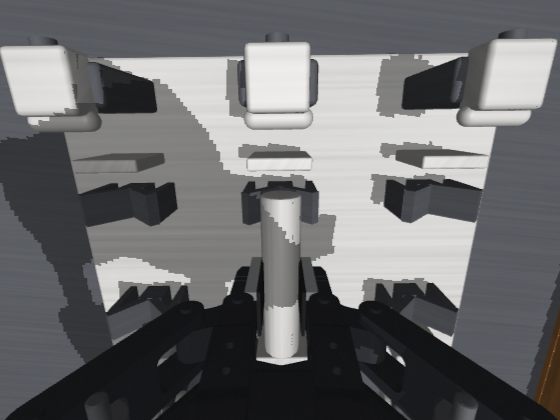

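>>> arm_command --pt "0 0 0 0" --pt "0 0 0 0" --pt "0 0 0 0" --pt "0 -0.02 0 0" --pt "0 -0.04 0 0" --pt "0 -0.05 0 0" --pt "0 -0.015 0 0" --pt "0 0 0 0" --pt "0 0 0 0" --fingers 0.04

```text
time: 25.25
tool_pos: [0.5, 0.253, 0.1633]
tcp_rot: [-1.257, 1.139, -1.136]
wrist_force: [-0.7, 1.3, 0.5]
width: 0.466
```

Run:
```python
from H import *
st()
c=cam('wrist'); crop(c,0,0,560,420,1,'w17.png')
c=cam('side'); crop(c,170,180,350,370,3,'s17.png')
c=cam('top'); crop(c,80,140,430,290,2,'t17.png')
plan(.555,-.217,.17,1.245,.045)
```

```text
t 25.25 p [0.5    0.253  0.1633] F [-0.7  1.3  0.5] w 0.0398
[[ 0.098 -0.003  0.995]
 [-0.995 -0.001  0.098]
 [ 0.001 -1.    -0.003]] q [ 0.42  0.1   1.92 -0.    1.12  1.9 ]
11 [[0.043, -0.0006, 0.0008, -0.104], [0.0429, -0.0006, -0.0037, -0.104], [0.0422, -0.0006, -0.0081, -0.104], [0.0412, -0.0006, -0.0125, -0.104], [0.0397, -0.0006, -0.0167, -0.104], [0.0377, -0.0006, -0.0207, -0.104], [0.0353, -0.0006, -0.0245, -0.104], [0.0326, -0.0006, -0.0281, -0.104], [0.0295, -0.0006, -0.0313, -0.104], [0.0261, -0.0006, -0.0342, -0.104], [0.0224, -0.0006, -0.0367, -0.104]]
```

View pics/w17.png

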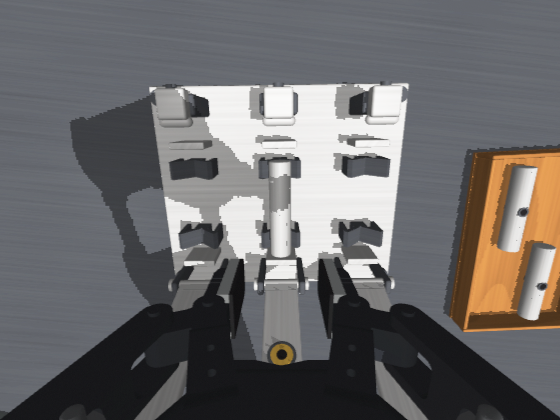

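View pics/s17.png

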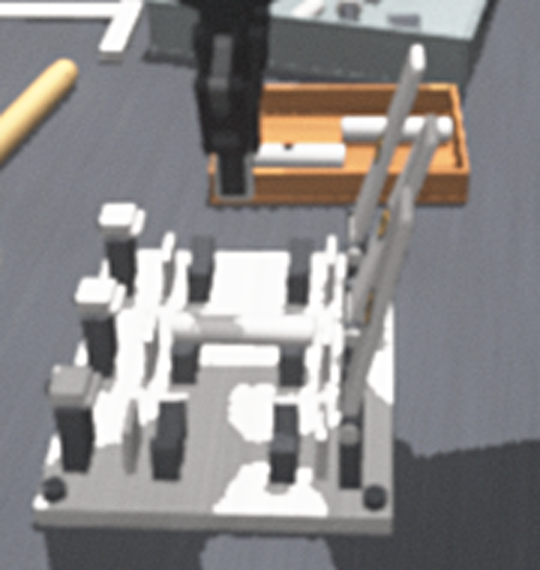

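View pics/t17.png

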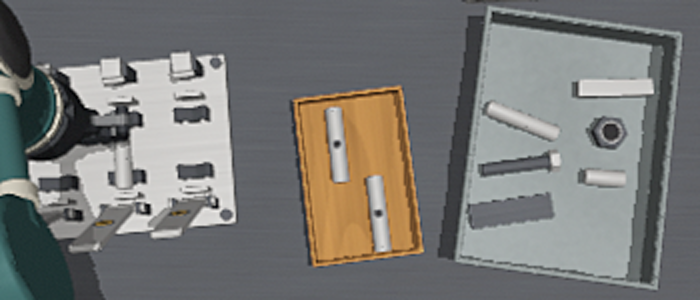

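Blank A is seated in the V rests of station 1, and the drilled pins are in the tray. B is still in the crate at top-crop (523,119), so I fetch it next.

>>> arm_command --pt "0.043 -0.004 0.001 -0.104" --pt "0.043 -0.004 -0.004 -0.104" --pt "0.042 0 -0.008 -0.104" --pt "0.041 0 -0.0125 -0.104" --pt "0.04 0 -0.017 -0.104" --pt "0.038 0 -0.021 -0.104" --pt "0.035 0 -0.0245 -0.104" --pt "0.033 0 -0.028 -0.104" --pt "0.03 0 -0.031 -0.104" --pt "0.026 0 -0.034 -0.104" --pt "0.022 0 -0.037 -0.104" --pt "0 0 0 0" --pt "0 0 0 0"

```text
time: 27.02
tool_pos: [0.5549, -0.2165, 0.172]
tcp_rot: [-1.554, 0.261, -0.257]
wrist_force: [0.6, 0.1, -0.8]
width: 0.471
```

Run:
```python
from H import *
st()
c=cam('wrist'); crop(c,0,0,560,420,1,'w18.png'); np.save('w18.npy',c,allow_pickle=True)
```

```text
t 27.02 p [ 0.5549 -0.2165  0.172 ] F [ 0.6  0.1 -0.8] w 0.0402
[[ 0.946 -0.002  0.324]
 [-0.324  0.001  0.946]
 [-0.002 -1.     0.001]] q [-0.41  0.16  1.84  0.    1.14 -0.08]
```

View pics/w18.png

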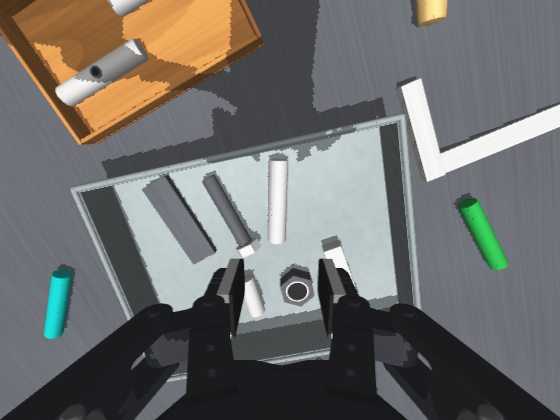

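Run:
```python
from H import *
c=np.load('w18.npy',allow_pickle=True).item()
P=onz(c,278.5,158,.018); Q=onz(c,277,244,.016); d=(P-Q)[:2]; print(P.round(4),Q.round(4),((P+Q)/2).round(4),np.linalg.norm(d),np.arctan2(d[1],d[0]))
M=(P+Q)/2
plan(M[0],M[1],.03,np.arctan2(d[1],d[0]),.03)
```

```text
[ 0.5677 -0.1731  0.018 ] [ 0.5351 -0.2624  0.016 ] [ 0.5514 -0.2178  0.017 ] 0.09506576570129929 1.220451989797012
5 [[-0.0006, 0.0285, -0.0006, 0.004], [-0.0006, 0.0285, -0.0006, 0.004], [-0.0006, 0.0285, -0.0006, 0.004], [-0.0006, 0.0285, -0.0006, 0.004], [-0.0006, 0.0285, -0.0006, 0.004]]
```

>>> arm_command --pt "-0.003 0.03 -0.003 0.02" --pt "0 0.035 0 0" --pt "0 0.035 0 0" --pt "0 0.03 0 0" --pt "0 0.012 0 0" --pt "0 0 0 0" --pt "0 0 0 0"

```text
time: 27.95
tool_pos: [0.5531, -0.219, 0.0328]
tcp_rot: [-1.554, 0.272, -0.275]
wrist_force: [0.4, 0.7, 0.2]
width: 0.466
```

Run:
```python
from H import *
st()
c=cam('wrist'); crop(c,0,0,560,420,1,'w19.png')
plan(.5514,-.2178,.008,1.225)
```

```text
t 27.95 p [ 0.5531 -0.219   0.0328] F [0.4 0.7 0.2] w 0.0398
[[ 0.94   0.002  0.342]
 [-0.342 -0.001  0.94 ]
 [ 0.002 -1.    -0.   ]] q [-0.42  0.31  1.95  0.    0.88 -0.07]
1 [[-0.0022, 0.025, 0.0007, -0.003]]
```

View pics/w19.png

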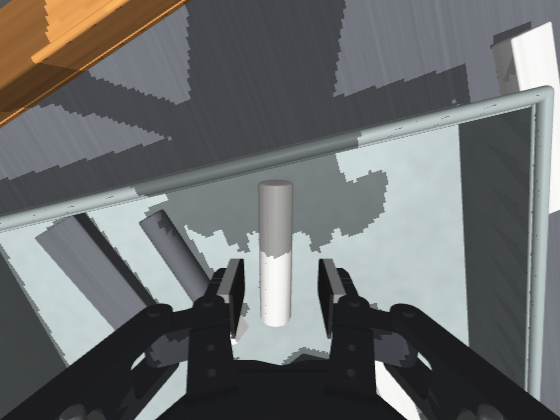

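Run:
```python
from H import *
c=np.load('w18.npy',allow_pickle=True).item()
s,m=st()
for n,u,v,z in [("head",245,254,.02),("head",258,244,.02),("head",240,247,.028),("shank",238,237,.02),("shank",226,212,.02),("B",277,205,.024)]:
    X=onz(c,u,v,z); print(n,(m.T@(X-s['tool_pos'])).round(4))
```

```text
t 28.0 p [ 0.5532 -0.2192  0.033 ] F [0.4 0.5 0.1] w 0.0403
[[ 0.94   0.003  0.342]
 [-0.342 -0.001  0.94 ]
 [ 0.003 -1.    -0.   ]] q [-0.42  0.31  1.95  0.    0.88 -0.07]
head [-0.0379  0.0129 -0.0579]
head [-0.0233  0.013  -0.0455]
head [-0.042   0.0049 -0.046 ]
shank [-0.0451  0.0129 -0.0377]
shank [-0.0572  0.0129 -0.0093]
B [-0.0029  0.009   0.0005]
```

Clear: the shank is more than 45 mm from the grip line and the head 45 mm behind it. Shift about -3 mm, lower and grip.

>>> arm_command --pt "-0.003 0.01 0 0" --pt "0 0.01 0 0" --pt "0 0.004 0 0" --pt "0 0 0 0" --pt "0 0 0 0"

```text
time: 28.62
tool_pos: [0.5492, -0.2179, 0.0073]
tcp_rot: [-1.553, 0.274, -0.274]
wrist_force: [-0.6, -0.2, 0.3]
width: 0.465
```

>>> arm_command --pt "0 0 0 0" --pt "0 0 0 0" --pt "0 0 0 0" --pt "0 0 0 0" --pt "0 0 0 0" --fingers 0.01

```text
time: 29.25
tool_pos: [0.5494, -0.218, 0.0078]
tcp_rot: [-1.554, 0.273, -0.274]
wrist_force: [-1.4, 0.9, 5.3]
width: 0.208
```

>>> arm_command --pt "0 -0.02 0 0" --pt "0 -0.04 0 0" --pt "0 -0.05 0 0" --pt "0 -0.04 0 0" --pt "0 -0.01 0 0" --pt "0 0 0 0"

```text
time: 30.0
tool_pos: [0.5489, -0.2177, 0.1672]
tcp_rot: [-1.553, 0.274, -0.274]
wrist_force: [-0.4, -0.4, -2.5]
width: 0.207
```

Run:
```python
from H import *
st()
c=cam('wrist'); crop(c,0,0,560,420,1,'w20.png')
plan(.512,.173,.16,.1,.045)
```

```text
t 30.0 p [ 0.5489 -0.2177  0.1672] F [-0.4 -0.4 -2.5] w 0.0176
[[ 0.94   0.     0.342]
 [-0.342 -0.     0.94 ]
 [ 0.    -1.     0.   ]] q [-0.42  0.15  1.86  0.    1.13 -0.07]
9 [[-0.0186, 0.0006, 0.0394, 0.125], [-0.0233, 0.0006, 0.0368, 0.125], [-0.0277, 0.0006, 0.0336, 0.125], [-0.0317, 0.0006, 0.0299, 0.125], [-0.0352, 0.0006, 0.0257, 0.125], [-0.0381, 0.0006, 0.0211, 0.125], [-0.0404, 0.0006, 0.0162, 0.125], [-0.0421, 0.0006, 0.0111, 0.125], [-0.0432, 0.0006, 0.0058, 0.125]]
```

View pics/w20.png

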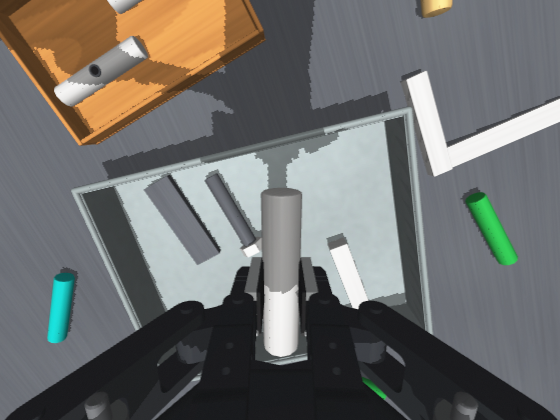

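>>> arm_command --pt "-0.0185 0 0.039 0.125" --pt "-0.023 0 0.037 0.125" --pt "-0.028 0 0.0335 0.125" --pt "-0.032 0 0.03 0.125" --pt "-0.035 0 0.0255 0.125" --pt "-0.038 0 0.021 0.125" --pt "-0.04 0 0.016 0.125" --pt "-0.042 0 0.011 0.125" --pt "-0.043 0 0.006 0.125" --pt "0 0 0 0" --pt "0 0 0 0"

```text
time: 31.42
tool_pos: [0.5122, 0.1709, 0.165]
tcp_rot: [-1.258, 1.138, -1.136]
wrist_force: [0.6, 0.3, -2.6]
width: 0.205
```

Run:
```python
from H import *
st()
plan(.510,.1737,.068,.1,.03)
```

```text
t 31.43 p [0.5122 0.1709 0.165 ] F [ 0.6  0.3 -2.6] w 0.0175
[[ 0.098 -0.004  0.995]
 [-0.995 -0.002  0.098]
 [ 0.001 -1.    -0.004]] q [ 0.28  0.06  1.96 -0.    1.12  1.75]
4 [[-0.0008, 0.0243, -0.0005, -0.0], [-0.0008, 0.0243, -0.0005, -0.0], [-0.0008, 0.0243, -0.0005, -0.0], [-0.0008, 0.0243, -0.0005, -0.0]]
```

>>> arm_command --pt "-0.0015 0.03 -0.003 0" --pt "0 0.03 -0.001 0" --pt "0 0.025 0 0" --pt "0 0.015 0 0" --pt "0 0 0 0" --pt "0 0 0 0"

```text
time: 32.17
tool_pos: [0.5104, 0.1724, 0.0682]
tcp_rot: [-1.252, 1.137, -1.138]
wrist_force: [0.2, 0.0, -2.5]
width: 0.209
```

Run:
```python
from H import *
st()
c=cam('wrist'); crop(c,0,0,560,420,1,'w21.png')
plan(.510,.1737,.040,.1,.03)
```

```text
t 32.17 p [0.5104 0.1724 0.0682] F [ 0.2  0.  -2.5] w 0.0178
[[ 0.096  0.001  0.995]
 [-0.995  0.     0.096]
 [-0.    -1.     0.002]] q [ 0.28  0.17  2.05 -0.    0.93  1.75]
1 [[-0.0011, 0.0285, -0.0006, -0.003]]
```

View pics/w21.png

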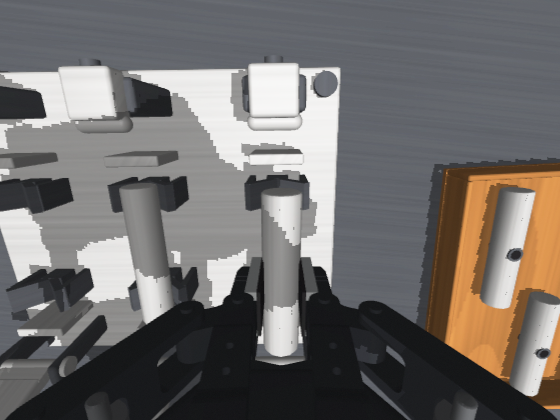

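>>> arm_command --pt "-0.0015 0.012 0 0" --pt "0 0.01 0 0" --pt "0 0.005 0 0" --pt "0 0 0 0" --pt "0 0 0 0"

```text
time: 32.85
tool_pos: [0.5086, 0.1742, 0.04]
tcp_rot: [-1.255, 1.138, -1.137]
wrist_force: [-1.9, 0.5, 1.8]
width: 0.208
```

Run:
```python
from H import *
st()
c=cam('wrist'); crop(c,0,0,560,420,1,'w22.png')
```

```text
t 32.85 p [0.5086 0.1742 0.04  ] F [-1.9  0.5  1.8] w 0.0177
[[ 0.097 -0.001  0.995]
 [-0.995 -0.     0.097]
 [ 0.    -1.    -0.001]] q [0.28 0.21 2.06 0.   0.87 1.76]
```

View pics/w22.png

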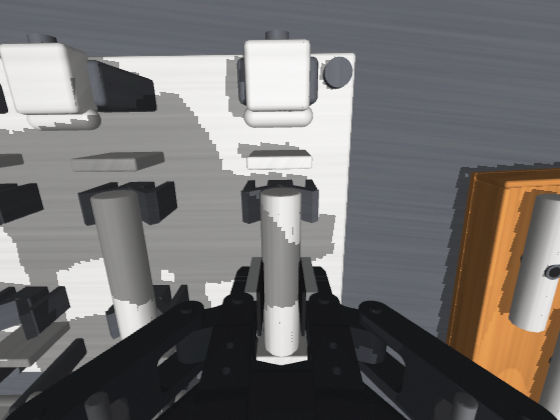

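>>> arm_command --pt "0 0 0 0" --pt "0 0 0 0" --pt "0 0 0 0" --pt "0 -0.02 0 0" --pt "0 -0.04 0 0" --pt "0 -0.05 0 0" --pt "0 -0.05 0 0" --pt "0 -0.05 0 0" --pt "0 -0.03 0 0" --pt "0 0 0 0" --fingers 0.04

```text
time: 34.15
tool_pos: [0.5114, 0.1746, 0.2841]
tcp_rot: [-1.247, 1.133, -1.14]
wrist_force: [0.2, 0.2, -0.7]
width: 0.468
```

>>> arm_command --pt "0 -0.02 0 0" --pt "0 -0.02 0 0" --pt "0 -0.02 0 0" --pt "0 0 0 0" --pt "0 0 0 0" --fingers 0.0

```text
time: 34.78
tool_pos: [0.5092, 0.174, 0.3399]
tcp_rot: [-1.254, 1.138, -1.137]
wrist_force: [-0.5, 0.2, -0.4]
width: -0.003
```

Run:
```python
from H import *
st()
c=cam('wrist'); crop(c,0,0,560,420,1,'w23.png'); np.save('w23.npy',c,allow_pickle=True)
c=cam('side'); crop(c,170,180,350,370,3,'s23.png'); np.save('s23.npy',c,allow_pickle=True)
```

```text
t 34.77 p [0.5092 0.174  0.3399] F [-0.5  0.2 -0.4] w -0.0003
[[ 0.097 -0.     0.995]
 [-0.995 -0.     0.097]
 [ 0.    -1.    -0.   ]] q [ 0.28 -0.05  1.75  0.    1.44  1.76]
```

View pics/w23.png

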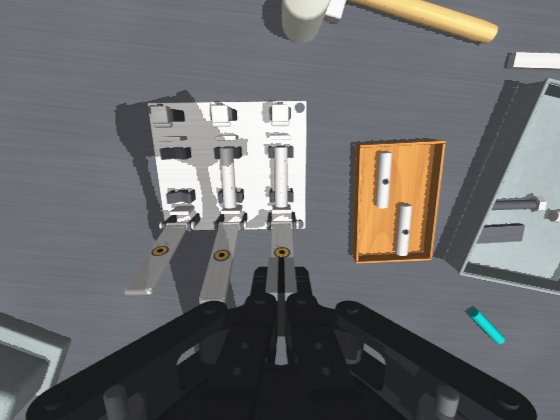

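View pics/s23.png

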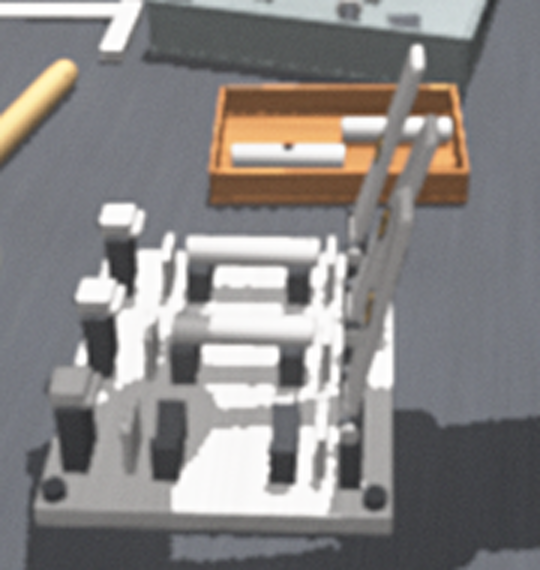

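Run:
```python
from H import *
plan(.375,.160,.30,.1,.045)
c=np.load('s23.npy',allow_pickle=True).item()
ax=np.array([np.cos(.1),np.sin(.1)]);ay=np.array([-ax[1],ax[0]])
s1=np.array([.505,.253])
# nose centre pixel in side crop /3+offset -> intersect w/ station plane
for k,(u,v) in enumerate([(406,198),(431,126),(417,56)]):
    yy=[.08,0,-.08][k]; h=s1-.072*ax+yy*ay
    o,d=ray(c,170+u/3,180+v/3); n=np.append(ay,0); t=(np.append(h,.062)-o)@n/(d@n); X=o+t*d
    a=(X[:2]-h)@ax; b=X[2]-.062; print(k,X.round(4),a,b,np.hypot(a,b),np.arctan2(b,a))
```

```text
4 [[0.0002, 0.0098, -0.0336, -0.001], [0.0002, 0.0098, -0.0336, -0.001], [0.0002, 0.0098, -0.0336, -0.001], [0.0002, 0.0098, -0.0336, -0.001]]
0 [0.3952 0.3224 0.2055] -0.030351406399610193 0.143503363190972 0.14667795716314813 1.7792276994905625
1 [0.3885 0.2413 0.1996] -0.0450878366059213 0.1376414622927079 0.14483813431509393 1.8873550304355375
2 [0.4036 0.1624 0.2006] -0.037909339451639976 0.13863744506060927 0.1437270301320984 1.8377137644043322
```

Leaf angles agree in both views: about 1.78, 1.89 and 1.84 rad. Going behind leaf 2 with the fingers shut.

>>> arm_command --pt "0 0.005 -0.03 0" --pt "0 0.005 -0.035 0" --pt "0 0.005 -0.035 0" --pt "0 0.005 -0.035 0" --pt "0 0 0 0" --pt "0 0 0 0"

```text
time: 35.62
tool_pos: [0.3752, 0.1611, 0.3201]
tcp_rot: [-1.253, 1.137, -1.138]
wrist_force: [-0.1, 0.0, 0.7]
width: 0.001
```

Run:
```python
from H import *
st()
plan(.374,.160,.172,.1,.03)
```

```text
t 35.62 p [0.3752 0.1611 0.3201] F [-0.1  0.   0.7] w 0.0001
[[ 0.097  0.     0.995]
 [-0.995 -0.     0.097]
 [ 0.    -1.     0.   ]] q [ 0.34 -0.31  2.   -0.    1.44  1.82]
5 [[0.0002, 0.0296, -0.0003, -0.001], [0.0002, 0.0296, -0.0003, -0.001], [0.0002, 0.0296, -0.0003, -0.001], [0.0002, 0.0296, -0.0003, -0.001], [0.0002, 0.0296, -0.0003, -0.001]]
```

>>> arm_command --pt "0 0.03 0 0" --pt "0 0.035 0 0" --pt "0 0.035 -0.001 0" --pt "0 0.025 0 0" --pt "0 0.015 0 0" --pt "0 0 0 0" --pt "0 0 0 0"

```text
time: 36.5
tool_pos: [0.3751, 0.1613, 0.1814]
tcp_rot: [-1.252, 1.137, -1.138]
wrist_force: [-0.2, 0.9, 0.4]
width: 0.004
```

Run:
```python
from H import *
st()
c=cam('side'); crop(c,170,160,370,370,3,'s24.png')
c=cam('wrist'); crop(c,0,0,560,420,1,'w24.png')
```

```text
t 36.5 p [0.3751 0.1613 0.1814] F [-0.2  0.9  0.4] w 0.0003
[[ 0.096  0.002  0.995]
 [-0.995  0.001  0.096]
 [-0.    -1.     0.002]] q [ 0.35 -0.22  2.2   0.    1.17  1.82]
```

View pics/s24.png

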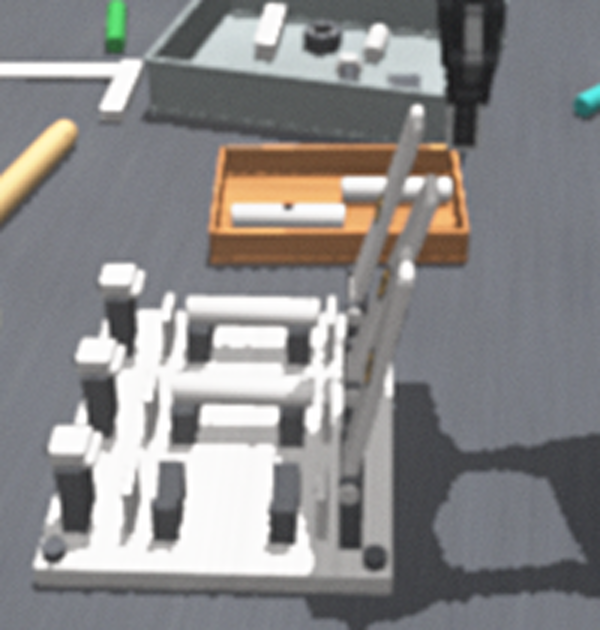

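View pics/w24.png

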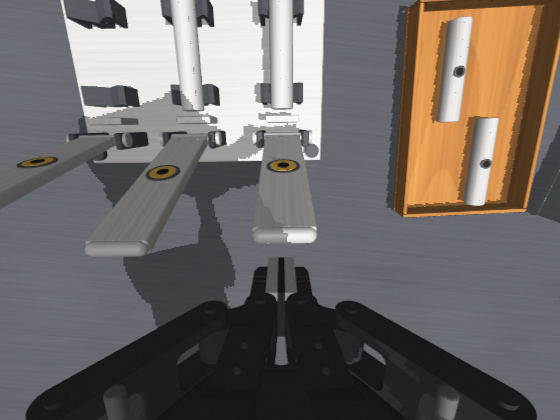

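>>> arm_command --pt "0 0.012 0 0" --pt "0 0 0.013 0" --pt "0 0 0.013 0" --pt "0 0 0.013 0" --pt "0 0 0.013 0" --pt "0 0 0.01 0" --pt "0 0 0.01 0" --pt "0 0.001 0.01 0" --pt "0 0 0 0"

```text
time: 37.72
tool_pos: [0.4565, 0.1689, 0.1673]
tcp_rot: [-1.253, 1.137, -1.138]
wrist_force: [0.1, 0.4, -0.2]
width: 0.003
```

Run:
```python
from H import *
s,m=st()
h=np.array([.4419,.1661]); ax=np.array([np.cos(.1),np.sin(.1)]); print("rel",(s['tool_pos'][:2]-h)@ax)
c=cam('side'); crop(c,170,160,370,370,3,'s25.png')
```

```text
t 37.73 p [0.4565 0.1689 0.1673] F [ 0.1  0.4 -0.2] w 0.0002
[[ 0.096  0.001  0.995]
 [-0.995 -0.     0.096]
 [ 0.    -1.     0.001]] q [ 0.3  -0.04  2.07 -0.    1.12  1.78]
rel 0.014789722311868415
```

View pics/s25.png

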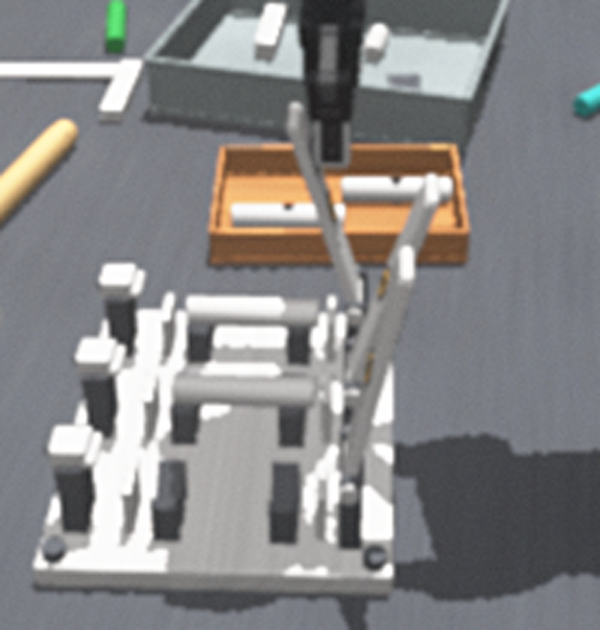

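>>> arm_command --pt "0 0.003 0.0165 0" --pt "0 0.005 0.0165 0" --pt "0 0.006 0.0095 0" --pt "0 0.008 0.009 0" --pt "0 0.008 0.008 0" --pt "0 0.009 0.0075 0" --pt "0 0.01 0.006 0" --pt "0 0.01 0.006 0" --pt "0 0.01 0.004 0" --pt "0 0.01 0.003 0" --pt "0 0 0 0"

```text
time: 39.15
tool_pos: [0.5405, 0.1769, 0.087]
tcp_rot: [-1.255, 1.139, -1.137]
wrist_force: [-0.8, -0.1, 0.4]
width: 0.002
```

Run:
```python
from H import *
s,m=st()
h=np.array([.4419,.1661]); ax=np.array([np.cos(.1),np.sin(.1)]); print("rel",(s['tool_pos'][:2]-h)@ax)
c=cam('side'); crop(c,170,160,370,370,3,'s26.png')
```

```text
t 39.15 p [0.5405 0.1769 0.087 ] F [-0.8 -0.1  0.4] w 0.0002
[[ 0.097 -0.002  0.995]
 [-0.995 -0.001  0.097]
 [ 0.    -1.    -0.002]] q [ 0.27  0.2   1.97 -0.    0.98  1.75]
rel 0.09915278123882759
```

View pics/s26.png

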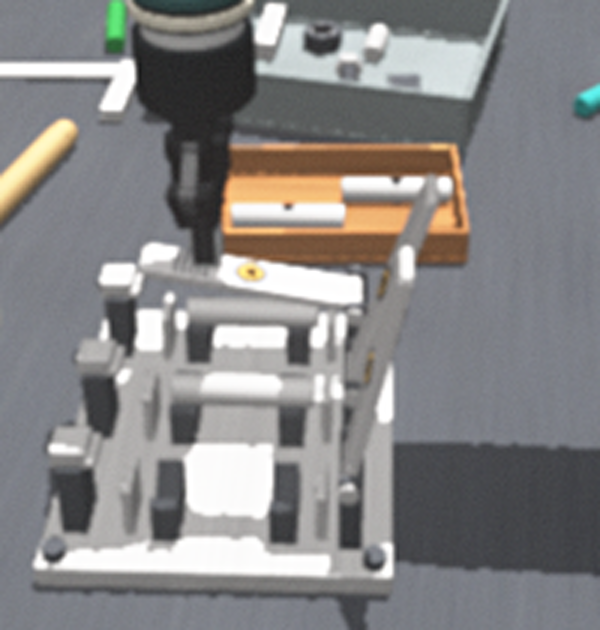

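>>> arm_command --pt "0 -0.003 0.01 0" --pt "0 0.006 0 0" --pt "0 0.006 0 0" --pt "0 0.004 0 0" --pt "0 0.003 0 0" --pt "0 0.002 0 0" --pt "0 0 0 0"

```text
time: 40.08
tool_pos: [0.5512, 0.1781, 0.0709]
tcp_rot: [-1.253, 1.137, -1.138]
wrist_force: [-1.2, -0.5, 5.8]
width: 0.001
```

Run:
```python
from H import *
s,m=st()
h=np.array([.4419,.1661]); ax=np.array([np.cos(.1),np.sin(.1)]); print("rel",(s['tool_pos'][:2]-h)@ax)
```

```text
t 40.08 p [0.5512 0.1781 0.0709] F [-1.2 -0.5  5.8] w 0.0001
[[ 0.097  0.     0.995]
 [-0.995 -0.     0.097]
 [ 0.    -1.     0.   ]] q [ 0.27  0.24  1.96 -0.    0.95  1.74]
rel 0.10994696855296476
```

>>> arm_command --pt "0 0.002 0 0" --pt "0 0.0015 0 0" --pt "0 0.0015 0 0" --pt "0 0 0 0"

```text
time: 40.58
tool_pos: [0.5509, 0.1781, 0.0659]
tcp_rot: [-1.254, 1.138, -1.137]
wrist_force: [-2.7, -0.9, 7.0]
width: 0.003
```

Run:
```python
from H import *
s,m=st()
c=cam('side'); crop(c,170,160,370,370,3,'s27.png')
```

```text
t 40.58 p [0.5509 0.1781 0.0659] F [-2.7 -0.9  7. ] w 0.0003
[[ 0.097 -0.001  0.995]
 [-0.995 -0.     0.097]
 [ 0.    -1.    -0.001]] q [0.27 0.24 1.96 0.   0.94 1.74]
```

View pics/s27.png

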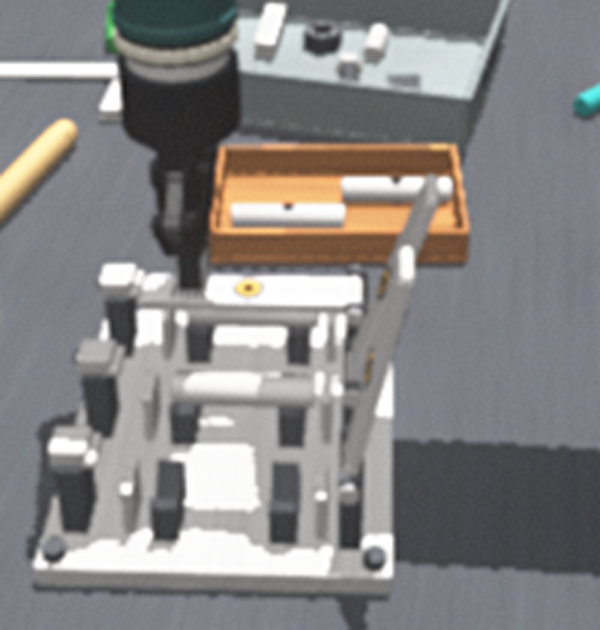

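>>> arm_command --pt "0 0.0015 0 0" --pt "0 0.001 0 0" --pt "0 0 0 0"

```text
time: 41.0
tool_pos: [0.551, 0.1782, 0.0655]
tcp_rot: [-1.254, 1.138, -1.137]
wrist_force: [-7.6, -2.4, 20.2]
width: 0.002
```

>>> arm_command --pt "0 -0.02 0 0" --pt "0 -0.05 0 0" --pt "0 -0.06 0 0" --pt "0 -0.06 0 0" --pt "0 -0.05 0 0" --pt "0 0 0 0"

```text
time: 41.75
tool_pos: [0.554, 0.179, 0.3093]
tcp_rot: [-1.244, 1.131, -1.141]
wrist_force: [-0.7, -0.3, 0.5]
width: -0.001
```

Run:
```python
from H import *
st()
c=cam('side'); crop(c,170,160,370,370,3,'s28.png')
c=cam('wrist'); crop(c,0,0,560,420,1,'w28.png')
plan(.361,.239,.30,.1,.045)
```

```text
t 41.75 p [0.554  0.179  0.3093] F [-0.7 -0.3  0.5] w -0.0001
[[ 0.097  0.011  0.995]
 [-0.995  0.003  0.097]
 [-0.002 -1.     0.011]] q [0.27 0.04 1.71 0.   1.37 1.74]
5 [[-0.0158, 0.0006, -0.0367, -0.001], [-0.0158, 0.0006, -0.0367, -0.001], [-0.0158, 0.0006, -0.0367, -0.001], [-0.0159, 0.0006, -0.0367, -0.001], [-0.0159, 0.0006, -0.0367, -0.001]]
```

View pics/s28.png

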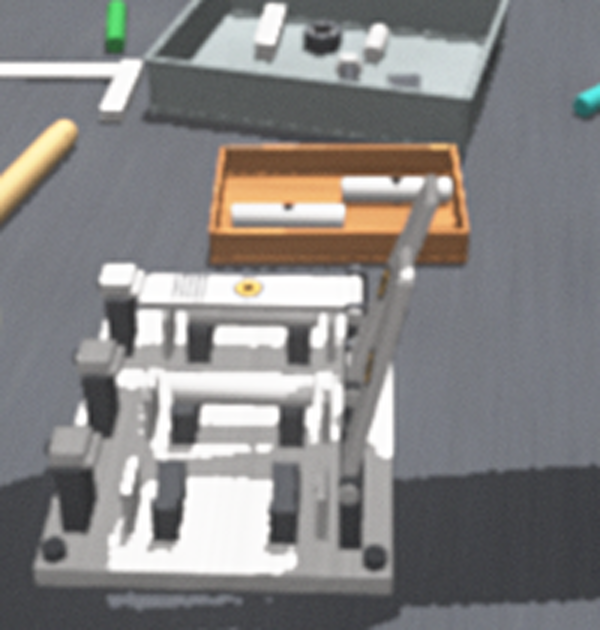

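View pics/w28.png

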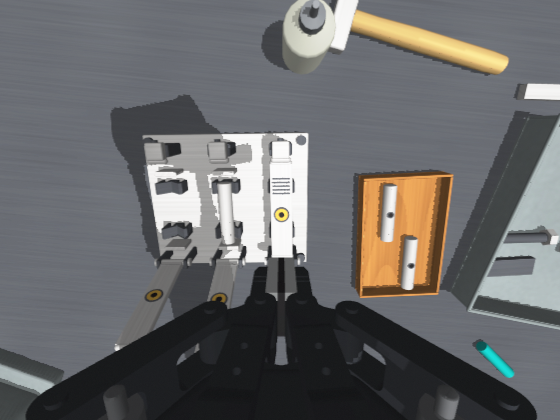

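Leaf 2 is flat under its catch, and blank A is still seated in station 1. Now to leaf 1.

>>> arm_command --pt "-0.016 0 -0.037 0" --pt "-0.016 0 -0.037 0" --pt "-0.016 0 -0.037 0" --pt "-0.016 0 -0.037 0" --pt "-0.016 0 -0.037 0" --pt "0 0 0 0" --pt "0 0 0 0"

```text
time: 42.72
tool_pos: [0.359, 0.2395, 0.3013]
tcp_rot: [-1.256, 1.138, -1.137]
wrist_force: [-0.2, -0.7, 0.0]
width: 0.002
```

Run:
```python
from H import *
st()
plan(.361,.239,.172,.1,.03)
```

```text
t 42.73 p [0.359  0.2395 0.3013] F [-0.2 -0.7  0. ] w 0.0001
[[ 0.097 -0.002  0.995]
 [-0.995 -0.001  0.097]
 [ 0.001 -1.    -0.002]] q [ 0.53 -0.25  1.99 -0.    1.4   2.  ]
5 [[0.0001, 0.0259, 0.0004, -0.001], [0.0001, 0.0259, 0.0004, -0.001], [0.0001, 0.0259, 0.0004, -0.001], [0.0001, 0.0259, 0.0004, -0.001], [0.0001, 0.0259, 0.0004, -0.001]]
```

>>> arm_command --pt "0 0.03 0 0" --pt "0 0.035 0 0" --pt "0 0.035 0 0" --pt "0 0.022 0 0" --pt "0 0.01 0 0" --pt "0 0 0 0" --pt "0 0 0 0"

```text
time: 43.6
tool_pos: [0.3603, 0.2402, 0.1718]
tcp_rot: [-1.252, 1.137, -1.138]
wrist_force: [0.2, -0.7, -0.1]
width: 0.002
```

Run:
```python
from H import *
s,m=st()
h=np.array([.4334,.2458]); ax=np.array([np.cos(.1),np.sin(.1)]); print("rel",(s['tool_pos'][:2]-h)@ax)
c=cam('wrist'); crop(c,0,0,560,420,1,'w29.png')
```

```text
t 43.6 p [0.3603 0.2402 0.1718] F [ 0.2 -0.7 -0.1] w 0.0002
[[ 0.096  0.001  0.995]
 [-0.995  0.001  0.096]
 [-0.001 -1.     0.002]] q [ 0.53 -0.16  2.16 -0.    1.14  2.  ]
rel -0.07332138518515469
```

View pics/w29.png

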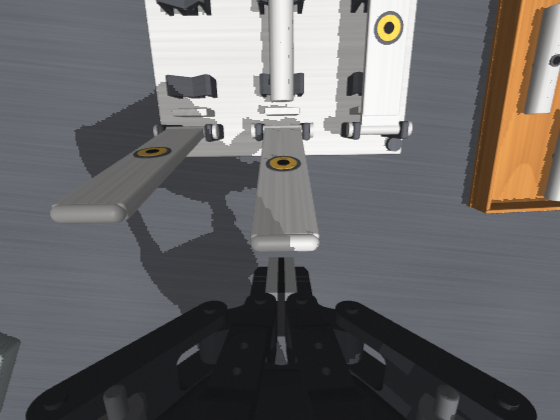

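>>> arm_command --pt "0 0 0.013 0" --pt "0 0 0.013 0" --pt "0 0 0.013 0" --pt "0 0 0.013 0" --pt "0 0 0.013 0" --pt "0 0 0.012 0" --pt "0 0 0.011 0" --pt "0 0.002 0 0" --pt "0 0 0 0"

```text
time: 44.78
tool_pos: [0.4468, 0.2483, 0.1686]
tcp_rot: [-1.254, 1.138, -1.138]
wrist_force: [0.6, -0.1, -0.4]
width: -0.001
```

Run:
```python
from H import *
s,m=st()
h=np.array([.4334,.2458]); ax=np.array([np.cos(.1),np.sin(.1)]); print("rel",(s['tool_pos'][:2]-h)@ax)
```

```text
t 44.77 p [0.4468 0.2483 0.1686] F [ 0.6 -0.1 -0.4] w -0.0001
[[ 0.097 -0.     0.995]
 [-0.995 -0.     0.097]
 [ 0.    -1.    -0.   ]] q [ 0.46  0.    2.02 -0.    1.12  1.93]
rel 0.013575299200313662
```

>>> arm_command --pt "0 0.004 0.0165 0" --pt "0 0.005 0.0165 0" --pt "0 0.006 0.0105 0" --pt "0 0.008 0.009 0" --pt "0 0.008 0.008 0" --pt "0 0.009 0.0075 0" --pt "0 0.01 0.006 0" --pt "0 0.01 0.006 0" --pt "0 0.01 0.004 0" --pt "0 0.01 0.003 0" --pt "0 -0.003 0.01 0" --pt "0 0.003 0 0" --pt "0 0 0 0"

```text
time: 46.4
tool_pos: [0.5436, 0.2578, 0.089]
tcp_rot: [-1.253, 1.138, -1.138]
wrist_force: [-0.4, -0.7, 0.3]
width: 0.0
```

Run:
```python
from H import *
s,m=st()
h=np.array([.4334,.2458]); ax=np.array([np.cos(.1),np.sin(.1)]); print("rel",(s['tool_pos'][:2]-h)@ax)
c=cam('side'); crop(c,170,160,370,370,3,'s30.png')
```

```text
t 46.4 p [0.5436 0.2578 0.089 ] F [-0.4 -0.7  0.3] w 0.0
[[ 0.096  0.     0.995]
 [-0.995  0.     0.096]
 [-0.    -1.     0.   ]] q [0.4  0.25 1.9  0.   0.99 1.88]
rel 0.1108770329060071
```

View pics/s30.png

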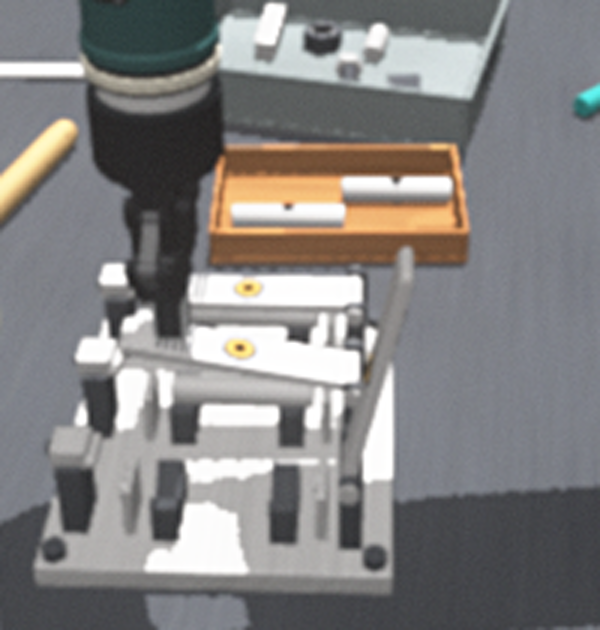

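Leaf 1 is nearly down with the fingertip at the ribbed pad. Pressing it home.

>>> arm_command --pt "0 0.006 0 0" --pt "0 0.006 0 0" --pt "0 0.005 0 0" --pt "0 0.003 0 0" --pt "0 0.002 0 0" --pt "0 0.0015 0 0" --pt "0 0.0015 0 0" --pt "0 0 0 0"

```text
time: 47.45
tool_pos: [0.5434, 0.2578, 0.0657]
tcp_rot: [-1.254, 1.138, -1.137]
wrist_force: [-4.5, -1.9, 13.4]
width: 0.001
```

>>> arm_command --pt "0 0.0005 0 0" --pt "0 0 0 0"

```text
time: 47.7
tool_pos: [0.5434, 0.2578, 0.0656]
tcp_rot: [-1.254, 1.138, -1.137]
wrist_force: [-6.9, -1.9, 16.1]
width: 0.002
```

>>> arm_command --pt "0 0.0005 0 0" --pt "0 0 0 0" --pt "0 -0.02 0 0" --pt "0 -0.05 0 0" --pt "0 -0.06 0 0" --pt "0 -0.06 0 0" --pt "0 -0.05 0 0" --pt "0 -0.02 -0.04 0" --pt "0 0 -0.04 0" --pt "0 0 0 0"

```text
time: 48.95
tool_pos: [0.4618, 0.2499, 0.3235]
tcp_rot: [-1.253, 1.137, -1.137]
wrist_force: [0.2, -0.5, 0.3]
width: 0.001
```

Run:
```python
from H import *
st()
c=cam('side'); crop(c,170,160,370,370,3,'s31.png')
c=cam('wrist'); crop(c,0,0,560,420,1,'w31.png')
```

```text
t 48.95 p [0.4618 0.2499 0.3235] F [ 0.2 -0.5  0.3] w 0.0001
[[ 0.098  0.     0.995]
 [-0.995  0.001  0.098]
 [-0.    -1.     0.   ]] q [ 0.45 -0.07  1.8   0.    1.41  1.92]
```

View pics/s31.png

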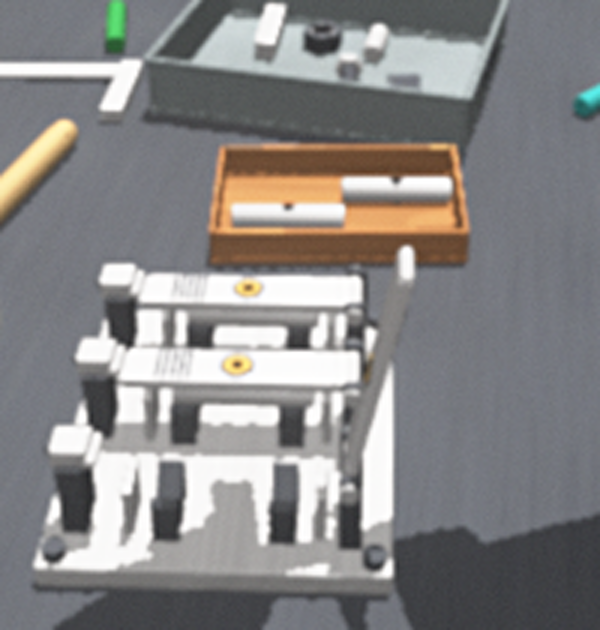

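View pics/w31.png

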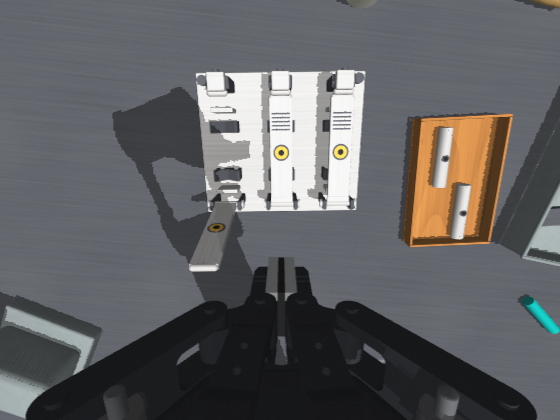

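>>> arm_command --pt "0 0 0 0" --pt "0 0 0 0" --pt "0 0 0 0" --pt "0 0 0 0" --pt "0 0 0 0" --pt "0 0 0 0"

```text
time: 49.8
tool_pos: [0.4638, 0.25, 0.3228]
tcp_rot: [-1.253, 1.138, -1.138]
wrist_force: [-0.8, 0.6, -0.8]
width: 0.001
```

Run:
```python
from H import *
st()
c=cam('top'); crop(c,60,60,560,300,1.6,'t32.png')
c=cam('side'); crop(c,180,240,300,340,6,'s32.png')
```

```text
t 49.8 p [0.4638 0.25   0.3228] F [-0.8  0.6 -0.8] w 0.0001
[[ 0.097 -0.     0.995]
 [-0.995 -0.     0.097]
 [ 0.    -1.    -0.   ]] q [ 0.45 -0.06  1.8  -0.    1.41  1.92]
```

View pics/t32.png

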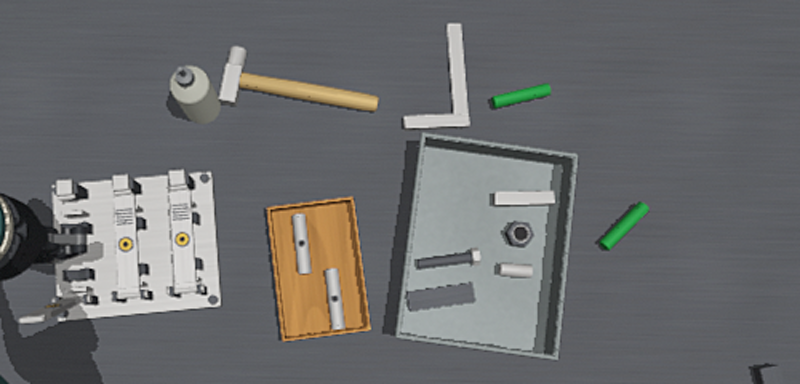

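View pics/s32.png

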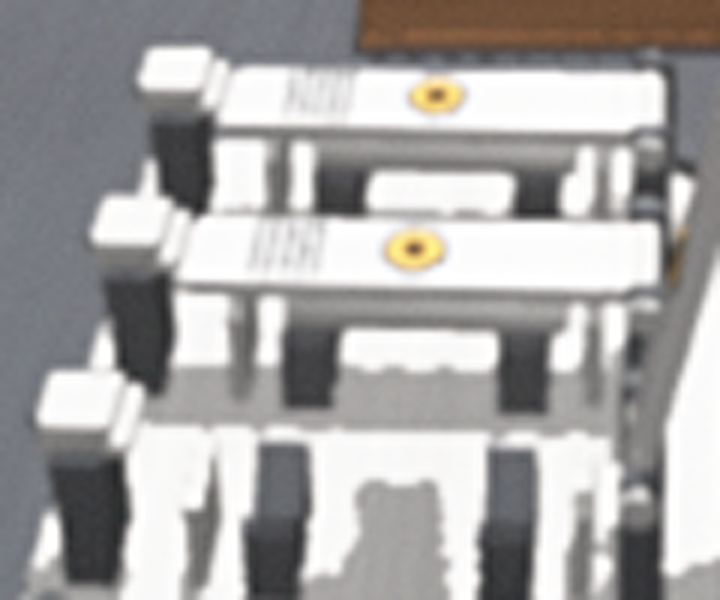

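Both leaves lie flat with the noses under the catches and a blank in the V rests under each. The two pins are in the tray, only scraps remain in the crate, and leaf 0 is open. Handing in.

```bash
python3 -c "
from H import *
print(job.finish_job())"
```

```text
the job is handed in; nothing more can be done
None
```

The jig is ready and the job is handed in, at about 50 s of the 210 s allowed.

- **Drilled pins:** there were two, in stations 0 and 1, and both now lie in the wooden tray.
- **Blanks:** the crate held two full-length plain round bars. They are seated in the V rests of stations 1 and 2, between the end stops.
- **Leaves:** leaves 1 and 2 are folded down and were pressed to a hard stop at about 65.5 mm, reading 16–20 N at the wrist (the shut height is 66 mm). Leaf 0 was never touched and stays open over its empty station.

In the last pictures, taken with the arm clear, both leaves stay flat under their catches with the blanks beneath. Only the five scraps remain in the crate. The oil bottle, try square, hammer and the green and turquoise look-alikes were never touched. None of the checks failed or disagreed, and I saw no grip slip and no knocked part.

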